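# Turn the sharpening stones fine side up in their caddy and shut the keeper

### The arm

A 6-joint arm with a two-finger parallel gripper is mounted at the origin on the work surface. World frame = base frame: x ahead of the robot, y to its left, z up, the work surface at z = 0. Lengths are in mm, angles in rad, forces in N, time in s.
With the tool pointing down it reaches from about 400 to 925 mm from the base axis. Payload 12.5 kg.
Tool frame: the origin (TCP) lies midway between the tips of the shut fingers; the grasp point (between the pads) lies 19 mm behind it; z points along the fingers, y is the line along which they close (so a half turn about z gives the same grasp; the last joint's range is limited). The gripper opens to 95 mm and grips with 3 to 60 N. Pads are 20 mm wide; open, the fingers measure 119 mm over their backs; the gripper's body (75 mm by 180 mm) begins 59 mm behind the grasp point.
Start: joints at [-1.359, 0.491, 1.559, -0, 1.092, -0.106], TCP at [195.322, -593.714, 214.661] pointing down, gripper open.
Joint ranges: [-3.1, 3.1], [-0.84, 2.19], [0.05, 2.79], [-1.13, 4.28], [0.06, 2.93], [-2.69, 2.69]. Speed limits (rad/s): [2.22, 2.22, 2.79, 3.14, 3.14, 3.14].

### API

Orientations are given as a unit quaternion [w, x, y, z].
In Python, from rig import r, get_image, camera_params gives the robot as it stands.
- The arm moves only by the tool arm_command, never from a script. Its argument "motion" is one flat list of numbers, 7 for each row, row after row: the shift along the world's x, y, z normalised to -1 to 1, where 1 is 100 mm, then the turn, a rotation vector about the world's x, y, z normalised to -1 to 1, where 1 is 45 degrees, then the opening, from 0 (shut) to 1 (fully open). In form: [tx, ty, tz, rx, ry, rz, jaw, tx, ty, tz, rx, ry, rz, jaw, ...]. A call has 1 to 20 rows; each row is the pose to reach, as a shift and turn from the pose commanded when the call began; what a row does not reach only later rows make up. A row lasts 1/8 s, in which the tool goes at most 62.5 mm and 10.7 degrees, less where a joint would pass 70% of its speed; a pose out of reach is approached as far as the arm can. A call with a number of a shift or a turn outside -1 to 1 is refused whole. A call with a gripper value outside its range is refused whole. The fingers move at their own pace and stop on an object; "grip_force" is the grip in N (left out, the last holds). Time passes only in rows, so rows that repeat a pose let the fingers close. It gives the time, the measured TCP pose, the force, the opening and the grip force at its end, in the units of the state.
- r.get_obs(): the state, without advancing time (a new reading comes with each control period).
- get_image(name): name is "scene" or "top" or "wrist"; returns (picture, depth): 480x640x3 uint8, red, green, blue; 480x640 float32, mm along the optical axis (not along the pixel's ray), 0 where there is no reading.
- camera_params(name): a dict with "camera_matrix" (3x3 intrinsics, pixels), "camera_from_world" (4x4, takes a point from world to camera coordinates); the wrist camera has in their place "hand_eye" (4x4, takes a point from camera to tool coordinates, whose origin is the TCP and whose axes are the flange's). Camera axes: x right, y down, z forward; pixel columns grow to the right and rows downward; lengths in mm; the calibration is good to about 2 mm. A picture is of the moment at which its call begins: read the wrist's pose just before it. camera_params takes no time and is no camera call.
- r.finish_job(): hands the job in; it is judged then, once.
The state is a dict: "time_s": time; "q": joint angles; "qvel": joint speeds; "effort": joint torques, N m; "ee_pos": TCP position; "tcp_rot": TCP orientation; "force": force on the tool from outside, world axes, zero at the start; "moment": the same for the moment, N m; "opening": finger opening in mm; "gripper_force": force on a finger pad.
Only numpy, scipy, OpenCV 4.12 (cv2) and the standard library are available. Lean on these libraries where they do the work, as an engineer would, in place of code of your own. Each camera call takes 0.05 s, during which the arm holds its last target. There are 200 camera calls.

### The job

Pack away the kitchen sharpening stones that are out on the worktop: lift the caddy's keeper bar right back past upright, turn every stone over so that its plain fine face is up and lay each one flat and square down in its own pocket between the caddy's two rails, then swing the keeper bar fully down to its stop over them. Leave the moka pot, the mug and the small bowl where they stand.

Things in the scene. Friction and masses are not known exactly. Their poses are not given: they have to be found in the camera images.
- stone0: two-layer sharpening stone, a rigid block 80 x 42 x 20 mm, 0.16 kg, one of two or three present (None if absent). Origin at its centre; x along the length, y across the width, z out of the coarse face: dark grey with four sawn grooves. The other, fine face (-z) is plain off-white. Starts flat on the worktop, grooves up, length roughly along world y. Set upright with care, it stands on its end
- stone1: two-layer sharpening stone, a rigid block 80 x 42 x 20 mm, 0.16 kg, one of two or three present (None if absent). Origin at its centre; x along the length, y across the width, z out of the coarse face: dark grey with four sawn grooves. The other, fine face (-z) is plain off-white. Starts flat on the worktop, grooves up, length roughly along world y. Set upright with care, it stands on its end
- stone2: two-layer sharpening stone, a rigid block 80 x 42 x 20 mm, 0.16 kg, one of two or three present (None if absent). Origin at its centre; x along the length, y across the width, z out of the coarse face: dark grey with four sawn grooves. The other, fine face (-z) is plain off-white. Starts flat on the worktop, grooves up, length roughly along world y. Set upright with care, it stands on its end
- caddy: wooden caddy fixed to the worktop; origin under its centre, x along its length, z up. Base 270 mm (x) by 136 mm (y, -61 to +75), 8 mm thick. Two rails along x at y = -49 and +49 mm, 10 mm thick, 224 mm long, tops 30 mm above the worktop, 88 mm apart inside; teeth of the same height stand 14 mm in from them between the rests. Two hinge posts 12 x 16 mm at x = -122 and +122, y = +55 mm, 58 mm high
- place0 (a point): centre of a stone seated on the caddy's rest at x = -75 mm, y = 0, its length along the caddy's y: 32 mm above the worktop. The rest is a black pad 30 (x) by 76 mm (y), its top 22 mm above the worktop, 14 above the base. At its four corners teeth and rails 8 mm above its top leave a pocket 54 (x) by 88 mm (y); beside the stone's middle 60 mm is finger room. Any stone may go on any rest
- place1 (a point): centre of a stone seated on the caddy's rest at x = 0 mm, y = 0, its length along the caddy's y: 32 mm above the worktop. The rest is a black pad 30 (x) by 76 mm (y), its top 22 mm above the worktop, 14 above the base. At its four corners teeth and rails 8 mm above its top leave a pocket 54 (x) by 88 mm (y); beside the stone's middle 60 mm is finger room. Any stone may go on any rest
- place2 (a point): centre of a stone seated on the caddy's rest at x = 75 mm, y = 0, its length along the caddy's y: 32 mm above the worktop. The rest is a black pad 30 (x) by 76 mm (y), its top 22 mm above the worktop, 14 above the base. At its four corners teeth and rails 8 mm above its top leave a pocket 54 (x) by 88 mm (y); beside the stone's middle 60 mm is finger room. Any stone may go on any rest
- keeper (a joint): angle of the steel keeper about its hinge line, rad: 0 down on its stop (bar level over the middle of the stones, 3 mm clear of seated ones), pi/2 upright, 2.4 (limit) leaning back beyond the caddy's +y side. A U: 60 mm arms at x = -111 and +111 mm carry a round cross bar 10 mm thick along x. Friction holds it at any angle; 2 to 4 N on the bar moves it. Starts below 0.5
- keeper_grip (a point): middle of the keeper's cross bar, on its axis; may be pinched from above and led round its arc of 60 mm radius
- keeper_hinge (a point): middle of the keeper's hinge line, fixed to the caddy at y = +55 mm, 50 mm above the worktop; the line runs along the caddy's x. At angle a the cross bar lies from here 60 mm x cos(a) towards the caddy's -y and 60 mm x sin(a) up
- moka_pot: aluminium moka pot, 84 mm wide, 165 mm tall, loose; origin under its centre. To be left alone
- mug: white mug, 80 mm wide with a handle, 90 mm tall, loose; origin under its centre. To be left alone
- bowl_small: small blue bowl, 90 mm wide, 45 mm tall, loose; origin under its centre. To be left alone
Not all that is in view belongs to the job. What is shaped like the stone2 but purple is not meant.

How it is judged:
By the outcome, as a careful person would: the job done as asked, in the order asked, and still so for the second after the job is handed in, with the robot touching nothing.
Of stone0, stone1, stone2 only 2 to 3 are there at a start; the rules pass over those that are not, and their reading is None.
At some moment in a run one of stone0, stone1, stone2 may be knocked a few centimetres aside while the robot is not near it.
Once in a run the grip may slacken for a moment while it holds something.
It also fails if it takes over 210 s, if anything falls off the work surface, if the arm or the gripper's body presses on something with over 40 N, if the wrist force passes 120 N, or if a joint passes its speed limit or range.

## Working session

There is one attempt and no reset: what is moved stays moved. The work goes in short steps, Python scripts to look and compute and a tool call to move; the robot and the scene stay as the last step left them, time stands still between calls to the robot, and variables do not carry over. Pictures are saved under pics/ and viewed, at most 14 in all, crops included, and the job is handed in when it is done.

Besides the shell and the picture viewer there is one more tool, called after ">>>" as name(argument=value, ...) on one line, values as JSON. arm_command: Moves the arm, as the interface text tells. Its arguments: {"type":"object","properties":{"motion":{"type":"array"},"grip_force":{"type":"number"}},"required":["motion"]}

```bash
ls; mkdir -p pics; cat > h.py <<'E'
import numpy as np, cv2
from rig import r, get_image, camera_params
from scipy.spatial.transform import Rotation as R
def cam(n):
    p=camera_params(n); K=np.array(p["camera_matrix"])
    if n=="wrist":
        o=r.get_obs(); q=o["tcp_rot"]; T=np.eye(4); T[:3,:3]=R.from_quat([q[1],q[2],q[3],q[0]]).as_matrix(); T[:3,3]=o["ee_pos"]
        M=T@np.array(p["hand_eye"])
    else: M=np.linalg.inv(np.array(p["camera_from_world"]))
    return K,M
def shot(n,name=None):
    K,M=cam(n); im,d=get_image(n)
    if name: cv2.imwrite(f"pics/{name}.png",im[:,:,::-1])
    return im,d,K,M
def ray(K,M,uv,z):
    c=M[:3,:3]@np.linalg.inv(K)@np.array([uv[0],uv[1],1.]); o=M[:3,3]
    return o+c*(z-o[2])/c[2]
def cloud(d,K,M):
    v,u=np.mgrid[:480,:640]; P=np.stack([(u-K[0,2])/K[0,0]*d,(v-K[1,2])/K[1,1]*d,d],-1)
    return P@M[:3,:3].T+M[:3,3]
E
python3 - <<'E'
from h import *
for n in ["top","scene"]:
    im,d,K,M=shot(n,n+"0"); print(n,M[:3,3],M[:3,2]); np.savez(f"{n}0.npz",im=im,d=d,K=K,M=M)
print(r.get_obs()); print(camera_params("wrist"))
E
```

```text
pics
top [ 362.87286592  -35.39283488 1838.53583511] [ 0.10995095  0.01206745 -0.99386376]
scene [1323.65933002 -229.83604498  608.74965413] [-0.80207199  0.22139419 -0.55467571]
{'time_s': 0.1, 'q': array([-1.35859058e+00,  4.91499446e-01,  1.55938992e+00,  1.99517614e-05,
        1.09172127e+00, -1.05578704e-01]), 'qvel': array([ 0.00022264, -0.002196  , -0.00073261, -0.00331386, -0.00103756,
        0.00039489]), 'effort': array([ 4.43812169e-03, -6.13622904e+01, -2.58606756e+01,  6.94564800e-02,
        4.70355107e-02, -5.80599112e-05]), 'ee_pos': array([ 195.28127353, -593.4764997 ,  214.11959964]), 'tcp_rot': array([-5.08743217e-04,  9.87403766e-01,  1.58219920e-01, -1.82855563e-05]), 'force': array([ 1.24717502, -0.27045496,  0.13004913]), 'moment': array([ 0.0319239 , -0.01511583,  0.03891662]), 'gripper_force': 0.0, 'opening': 95.36430099669943}
{'camera_matrix': array([[392.47718501,   0.        , 322.10329829],
       [  0.        , 392.47718501, 243.31703927],
       [  0.        ,   0.        ,   1.        ]]), 'hand_eye': array([[-2.26863253e-04, -9.65760714e-01, -2.59434369e-01,
         7.14443448e+01],
       [ 9.99999974e-01, -2.25062696e-04, -3.66433205e-05,
         2.89630561e-01],
       [-2.30003191e-05, -2.59434370e-01,  9.65760740e-01,
        -1.70206081e+02],
       [ 0.00000000e+00,  0.00000000e+00,  0.00000000e+00,
         1.00000000e+00]])}
```

View pics/top0.png

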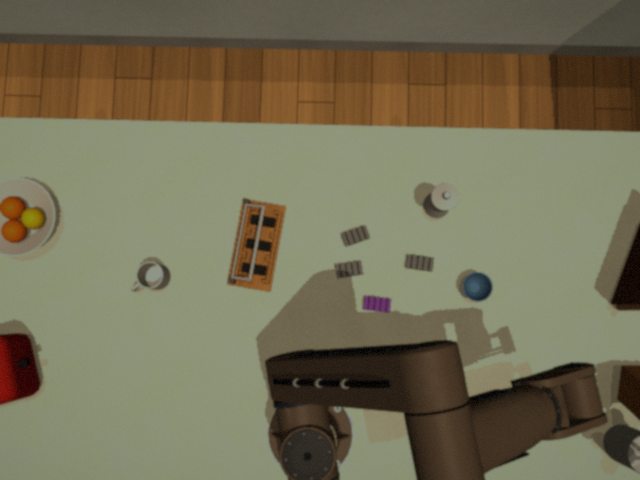

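View pics/scene0.png

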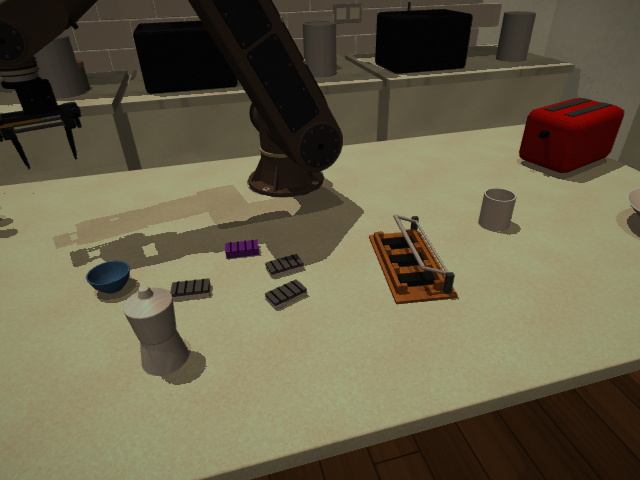

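The top view shows three grooved stones at about (355,235), (348,269) and (419,262), and the purple decoy at (377,303). The caddy is at (257,245) with its hinge side to the left (+y). The keeper bar is low, and the pot, bowl and mug are clear of it.

```bash
python3 - <<'E'
from h import *
z=np.load("top0.npz"); im,d,K,M=[z[k] for k in("im","d","K","M")]
P=cloud(d,K,M)
hsv=cv2.cvtColor(im,cv2.COLOR_RGB2HSV)
print("table z",np.median(P[150:200,300:400,2]))
m=((P[:,:,2]>9)&(P[:,:,2]<45)).astype(np.uint8)
m[330:]=0; m[:125]=0
n,l,s,c=cv2.connectedComponentsWithStats(m)
for i in range(1,n):
    if s[i,4]<60: continue
    pts=P[l==i]; uv=np.argwhere(l==i)[:,::-1].astype(np.float32)
    w=np.array([ray(K,M,p,20)[:2] for p in uv],np.float32)
    print(s[i],c[i].round(1),"rect z20",cv2.minAreaRect(w),"zmed",np.median(pts[:,2]).round(1),hsv[l==i].mean(0).round())
# caddy: orange mask
o=((hsv[:,:,0]<18)&(hsv[:,:,1]>120)&(hsv[:,:,2]>60)).astype(np.uint8); o[:, :215]=0;o[:,300:]=0;o[:190]=0;o[300:]=0
uv=np.argwhere(o)[:,::-1]; w=np.array([ray(K,M,p,8)[:2] for p in uv],np.float32); print("caddy",cv2.minAreaRect(w), cv2.boxPoints(cv2.minAreaRect(w)))
cv2.imwrite("pics/tc.png",cv2.resize(im[190:310,210:330,::-1],None,fx=5,fy=5,interpolation=cv2.INTER_CUBIC))
E
```

```text
table z 1.4422149015362038
[  0 188  50  61 905] [ 26. 216.] rect z20 ((625.3536987304688, 893.7866821289062), (187.87887573242188, 151.2742919921875), 4.880992889404297) zmed 33.4 [ 21.  63. 128.]
[422 193  27  26 150] [432.  208.8] rect z20 ((685.1598510742188, -365.23577880859375), (88.26776123046875, 52.811309814453125), 45.35917663574219) zmed 25.2 [20. 62. 80.]
[ 233  202   52   89 1359] [266.4 247.9] rect z20 ((556.130859375, 165.4422607421875), (117.68407440185547, 271.42047119140625), 81.66165924072266) zmed 19.4 [ 15. 155. 101.]
[234 206  26  72 832] [246.6 241.7] rect z20 ((568.536376953125, 204.8067626953125), (46.69721603393555, 218.00137329101562), 81.60256958007812) zmed 24.5 [ 16. 151.  92.]
[341 225  29  23 382] [355.  235.5] rect z20 ((596.9286499023438, -122.21240234375), (55.264034271240234, 84.27183532714844), 23.346099853515625) zmed 21.5 [21. 57. 89.]
[611 226  29  85 425] [625.1 271.5] rect z20 ((519.9293823242188, -943.9158935546875), (42.406166076660156, 265.06048583984375), 76.70075988769531) zmed 25.5 [ 19. 176.  28.]
[406 254  28  18 385] [419.4 262.2] re
[... 483 characters left out ...]
  27  82] [165.1 278.2] rect z20 ((448.9987487792969, 453.0982971191406), (35.24087905883789, 80.05944061279297), 73.17981719970703) zmed 26.4 [22. 65. 85.]
[463 272  30  30 475] [477.9 286.1] rect z20 ((450.224365234375, -497.1071472167969), (88.8301010131836, 85.02849578857422), 7.132265567779541) zmed 23.4 [99. 90. 69.]
[362 295  30  18 380] [377.  303.7] rect z20 ((390.1250915527344, -194.16067504882812), (86.43672943115234, 44.21219253540039), 83.41554260253906) zmed 21.7 [150. 111.  99.]
caddy ((560.3175048828125, 177.92018127441406), (132.15003967285156, 266.33221435546875), 81.73682403564453) [[419.03757 131.66978]
 [682.6048   93.39247]
 [701.5974  224.17058]
 [438.0302  262.44788]]
```

View pics/tc.png

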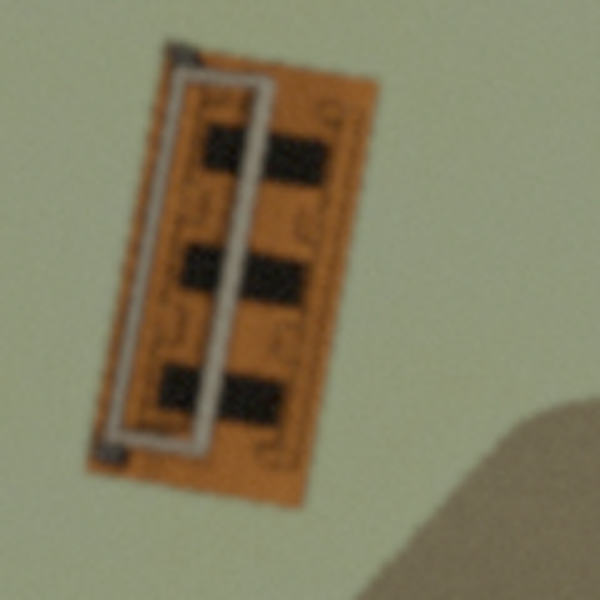

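The crop shows the caddy with its hinge on the left (+y) and the bar just right of it, nearly down. The pads are at about (265,155), (245,275) and (220,395) in the crop.

First move: travel to a central vantage point.

>>> arm_command(motion=[0.3, 0.5, 0.1, 0, 0, 0.3, 1, 0.58, 0.99, 0.2, 0, 0, 0.6, 1, 0.58, 0.99, 0.2, 0, 0, 0.6, 1, 0.58, 0.99, 0.2, 0, 0, 0.6, 1])

```text
time_s: 0.6
ee_pos: [253.6, -494.4, 234.8]
tcp_rot: [0.0, 0.923, 0.384, -0.0]
force: [0.3, -1.2, 0.5]
opening: 95.2
gripper_force: 0.0
```

>>> arm_command(motion=[0.3, 0.5, 0.1, 0, 0, 0.3, 1, 0.58, 0.99, 0.2, 0, 0, 0.6, 1, 0.58, 0.99, 0.2, 0, 0, 0.6, 1, 0.58, 0.99, 0.2, 0, 0, 0.6, 1])

```text
time_s: 1.1
ee_pos: [311.3, -395.9, 254.5]
tcp_rot: [-0.0, 0.809, 0.588, 0.0]
force: [-0.5, -0.3, -0.0]
opening: 95.1
gripper_force: 0.0
```

>>> arm_command(motion=[0.3, 0.5, 0.1, 0, 0, 0.3, 1, 0.58, 0.99, 0.2, 0, 0, 0.6, 1, 0.58, 0.99, 0.2, 0, 0, 0.6, 1, 0.58, 0.99, 0.2, 0, 0, 0.6, 1])

```text
time_s: 1.6
ee_pos: [369.3, -297.2, 274.4]
tcp_rot: [-0.0, 0.65, 0.76, -0.0]
force: [0.5, -0.6, 0.2]
opening: 95.3
gripper_force: 0.0
```

>>> arm_command(motion=[0.3, 0.5, 0.1, 0, 0, 0.27, 1, 0.58, 0.99, 0.2, 0, 0, 0.54, 1, 0.58, 0.99, 0.2, 0, 0, 0.54, 1])

```text
time_s: 1.98
ee_pos: [428.5, -196.4, 294.9]
tcp_rot: [0.0, 0.473, 0.881, 0.0]
force: [-0.5, -1.1, 0.0]
opening: 95.0
gripper_force: 0.0
```

>>> arm_command(motion=[0.3, 0.5, 0.1, 0, 0, 0.27, 1, 0.58, 0.99, 0.2, 0, 0, 0.54, 1, 0.58, 0.99, 0.2, 0, 0, 0.54, 1])

```text
time_s: 2.35
ee_pos: [486.7, -97.3, 314.7]
tcp_rot: [0.0, 0.277, 0.961, 0.0]
force: [-0.1, -0.6, -0.1]
opening: 95.0
gripper_force: 0.0
```

>>> arm_command(motion=[0.3, 0.5, 0.1, 0, 0, 0.27, 1, 0.58, 0.99, 0.2, 0, 0, 0.54, 1, 0.58, 0.99, 0.2, 0, 0, 0.54, 1, 0.58, 0.99, 0.2, 0, 0, 0.54, 1, 0.58, 0.99, 0.2, 0, 0, 0.54, 1])

```text
time_s: 2.98
ee_pos: [543.3, -0.8, 334.3]
tcp_rot: [-0.0, 0.071, 0.997, 0.0]
force: [0.5, -0.4, -0.1]
opening: 95.0
gripper_force: 0.0
```

```bash
python3 - <<'E'
from h import *
im,d,K,M=shot("wrist","w1"); np.savez("w1.npz",im=im,d=d,K=K,M=M)
o=r.get_obs(); print(o["q"],o["ee_pos"],o["tcp_rot"])
E
```

```text
[-1.23120349e-01  2.70159471e-01  1.58296203e+00  5.47153212e-05
  1.28887965e+00 -1.55193999e+00] [543.23170581  -0.80584208 334.45584251] [-2.02601265e-04  7.09363292e-02  9.97480824e-01  3.68834701e-05]
```

View pics/w1.png

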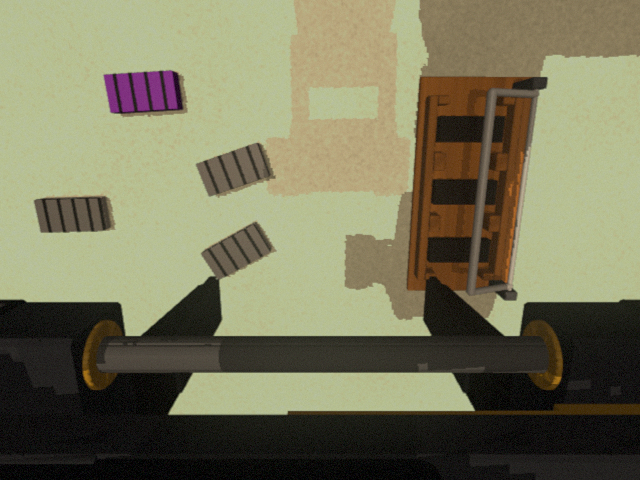

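The wrist view shows the three stones at (235,170), (237,250) and (73,214), the purple decoy at (145,92) and the caddy around (475,185). The grey bar runs from (490,95) to (475,290).

```bash
cat >> h.py <<'E'
def stones(im,d,K,M,zt=20,lo=12,hi=30,top=21):
    P=cloud(d,K,M); m=((P[:,:,2]>lo)&(P[:,:,2]<hi)&(d>0)).astype(np.uint8)
    m=cv2.morphologyEx(m,cv2.MORPH_OPEN,np.ones((3,3)))
    n,l,s,c=cv2.connectedComponentsWithStats(m); out=[]
    for i in range(1,n):
        if not 600<s[i,4]<6000: continue
        w=np.array([ray(K,M,p,zt)[:2] for p in np.argwhere(l==i)[:,::-1]],np.float32)
        (cx,cy),(a,b),g=cv2.minAreaRect(w)
        if a<b: g+=90; a,b=b,a
        out.append((round(cx,1),round(cy,1),round(a,1),round(b,1),round((g+180)%180,1),np.median(P[l==i][:,2]).round(1),im[l==i].mean(0).round()))
    return out
E
python3 - <<'E'
from h import *
z=np.load("w1.npz"); im,d,K,M=[z[k] for k in("im","d","K","M")]
for s in stones(im,d,K,M): print(s)
P=cloud(d,K,M)
print("table",np.median(P[300:,330:400][...,2]),np.median(P[120:200,300:400,2]))
hsv=cv2.cvtColor(im,cv2.COLOR_RGB2HSV).astype(int)
sub=np.zeros((480,640),bool); sub[60:310,405:550]=1
dk=(sub&(im.max(-1)<40)).astype(np.uint8)
n,l,s,c=cv2.connectedComponentsWithStats(dk)
for i in range(1,n):
    if s[i,4]>300: 
        w=np.array([ray(K,M,p,22)[:2] for p in np.argwhere(l==i)[:,::-1]],np.float32); print("pad",s[i],cv2.minAreaRect(w),np.median(P[l==i][:,2]))
# rail left (y=-49 local): top z 30
o=(sub&(hsv[...,0]<20)&(hsv[...,1]>120)).astype(np.uint8)
w=np.array([ray(K,M,p,8)[:2] for p in np.argwhere(o)[:,::-1]],np.float32); print("caddy z8",cv2.minAreaRect(w))
b=sub&(hsv[...,1]<70)&(P[...,2]>44)&(P[...,2]<120)
q=P[b]
A=np.deg2rad(-8.3); Rm=np.array([[np.cos(A),np.sin(A)],[-np.sin(A),np.cos(A)]])
L=(q[:,:2]-[559.3,171])@Rm.T; 
for x in range(-110,111,20):
    k=abs(L[:,0]-x)<4; k&=L[:,1]<40
    if k.any(): print(x,np.median(L[k],0).round(1),np.percentile(q[k,2],[50,80]).round(1), np.ptp(L[k],0))
E
```

```text
(389.1, -190.3, 82.2, 42.5, 85.2, np.float64(20.0), array([106.,  45., 105.]))
(483.2, 172.2, 54.0, 29.6, 81.8, np.float64(22.1), array([32., 26., 18.]))
(491.4, -103.9, 81.1, 42.3, 100.1, np.float64(20.1), array([100.,  90.,  75.]))
(557.1, 161.2, 54.1, 29.7, 81.8, np.float64(22.1), array([33., 27., 19.]))
(517.3, -316.9, 84.0, 43.1, 83.5, np.float64(20.1), array([84., 75., 62.]))
(594.3, -121.0, 81.5, 43.0, 110.8, np.float64(20.1), array([96., 87., 72.]))
(630.8, 150.5, 54.0, 32.1, 81.8, np.float64(22.1), array([32., 26., 19.]))
table 428.8802065354654 0.2205518594087721
pad [ 436  116   48   26 1132] ((482.3966979980469, 170.69517517089844), (54.131710052490234, 28.332494735717773), 81.81047821044922) 22.124916949014022
pad [ 432  180   45   24 1024] ((555.9730834960938, 159.9177703857422), (54.495513916015625, 28.281999588012695), 81.80956268310547) 22.106415667388575
pad [427 238  44  24 982] ((629.3358154296875, 148.98841857910156), (54.183555603027344, 30.58213996887207), 81.80813598632812) 22.08494780987502
pad [425 277  48  33 936] ((689.3897094726562, 146.79147338867188), (64.05534362792969, 45.214691162109375), 81.80620574951172) 352.9114536655003
caddy z8 ((573.5599975585938, 177.36923217773438), (135.18614196777344, 296.1039123535156), 81.64248657226562)
-110 [-110.8   15.2] [70.5 75. ] [ 7.94345773 42.7365761 ]
-90 [-89.5  -0.1] [76.1 77.5] [7.17686213 8.94957496]
-70 [-69.5   0.4] [75.7 76.4] [7.18036064 9.81832277]
-50 [-49.9   0.1] [75.8 76.8] [6.38254182 8.16437435]
-30 [-30.    0.1] [75.9 76.6] [6.75099117 7.7276762 ]
-10 [-10.1   0.4] [76. 77.] [7.80314158 9.08900179]
10 [10.3 -0.4] [75.8 76.7] [7.49880775 7.17498864]
30 [30.  -0.2] [76.  76.9] [7.77105086 8.96390746]
50 [50.3 -0.3] [76.  76.7] [7.78265011 9.12535856]
70 [70.4  0.5] [75.9 77. ] [7.58298213 8.07901711]
90 [90.2 -0.3] [75.6 76.8] [7.89756814 7.3808808 ]
110 [108.7  18.2] [68.8 73.8] [ 7.60911622 43.36445028]
```

>>> arm_command(motion=[0.04, 0.43, -0.45, 0, 0, 0, 0.5, 0.08, 0.86, -0.95, 0, 0, 0, 0.5])

```text
time_s: 3.28
ee_pos: [551.4, 83.8, 241.8]
tcp_rot: [0.001, 0.071, 0.997, 0.0]
force: [1.1, -0.3, -0.7]
opening: 80.3
gripper_force: 0.0
```

>>> arm_command(motion=[0.04, 0.43, -0.45, 0, 0, 0, 0.5, 0.07, 0.86, -0.95, 0, 0, 0, 0.5, 0.07, 0.86, -0.95, 0, 0, 0, 0.5, 0.07, 0.86, -0.95, 0, 0, 0, 0.5])

```text
time_s: 3.78
ee_pos: [558.5, 169.3, 147.8]
tcp_rot: [0.0, 0.069, 0.998, 0.0]
force: [0.4, 0.7, 0.2]
opening: 48.1
gripper_force: 0.0
```

>>> arm_command(motion=[0, 0, -0.4, 0, 0, 0, 0.5, 0, 0, -0.65, 0, 0, 0, 0.5, 0, 0, -0.82, 0, 0, 0, 0.5, 0, 0, -0.82, 0, 0, 0, 0, 0, 0, -0.82, 0, 0, 0, 0, 0, 0, -0.82, 0, 0, 0, 0, 0, 0, -0.82, 0, 0, 0, 0, 0, 0, -0.82, 0, 0, 0, 0], grip_force=12)

```text
time_s: 4.78
ee_pos: [558.9, 172.7, 65.6]
tcp_rot: [0.001, 0.069, 0.998, 0.002]
force: [3.1, 23.5, -8.7]
opening: 10.5
gripper_force: 12.0
```

>>> arm_command(motion=[0.01, 0.05, 0.07, 0, 0, 0, 0, 0.02, 0.1, 0.15, 0, 0, 0, 0, 0.02, 0.16, 0.21, 0, 0, 0, 0, 0.03, 0.23, 0.27, 0, 0, 0, 0, 0.04, 0.3, 0.32, 0, 0, 0, 0, 0.05, 0.39, 0.35, 0, 0, 0, 0, 0.07, 0.47, 0.375, 0, 0, 0, 0, 0.08, 0.56, 0.385, 0, 0, 0, 0, 0.09, 0.65, 0.38, 0, 0, 0, 0, 0.1, 0.74, 0.36, 0, 0, 0, 0, 0.12, 0.82, 0.33, 0, 0, 0, 0, 0.13, 0.9, 0.285, 0, 0, 0, 0, 0.14, 0.97, 0.23, 0, 0, 0, 0, 0.14, 0.99, 0.205, 0, 0, 0, 0, 0.14, 0.99, 0.205, 0, 0, 0, 0])

```text
time_s: 6.65
ee_pos: [572.6, 269.8, 85.7]
tcp_rot: [0.001, 0.069, 0.998, 0.001]
force: [4.1, 3.3, 2.1]
opening: 9.6
gripper_force: 12.0
```

>>> arm_command(motion=[0, 0, 0, 0, 0, 0, 0.4, 0, 0, 0, 0, 0, 0, 0.4, 0, 0, 0.5, 0, 0, 0, 0.6, 0, 0, 1, 0, 0, 0, 0.65, 0, 0, 1, 0, 0, 0, 0.65])

```text
time_s: 7.28
ee_pos: [573.1, 269.4, 189.4]
tcp_rot: [0.003, 0.069, 0.998, 0.001]
force: [-0.5, -0.4, -1.0]
opening: 53.9
gripper_force: 0.0
```

>>> arm_command(motion=[-0.15, -0.48, 0, 0, 0, -0.2, 0.65, -0.3, -0.95, 0, 0, 0, -0.4, 0.65, -0.3, -0.95, 0, 0, 0, -0.6, 0.65, -0.3, -0.95, 0, 0, 0, -0.8, 0.65])

```text
time_s: 7.78
ee_pos: [541.4, 173.2, 184.9]
tcp_rot: [-0.001, 0.377, 0.926, -0.0]
force: [-1.0, 0.5, 0.1]
opening: 62.1
gripper_force: 0.0
```

>>> arm_command(motion=[-0.15, -0.48, 0, 0, 0, -0.2, 0.65, -0.3, -0.95, 0, 0, 0, -0.4, 0.65, -0.3, -0.95, 0, 0, 0, -0.6, 0.65, -0.3, -0.95, 0, 0, 0, -0.795, 0.65])

```text
time_s: 8.28
ee_pos: [511.3, 78.3, 185.0]
tcp_rot: [-0.001, 0.643, 0.766, -0.001]
force: [-0.4, 0.7, -0.3]
opening: 61.6
gripper_force: 0.0
```

>>> arm_command(motion=[-0.15, -0.48, -0.2, -0.2, -0.036, 0, 0.65, -0.3, -0.95, -0.4, -0.4, -0.07, 0, 0.65, -0.3, -0.95, -0.4, -0.657, -0.117, 0, 0.65, -0.3, -0.95, -0.4, -0.657, -0.117, 0, 0.65])

```text
time_s: 8.78
ee_pos: [480.9, -15.7, 144.4]
tcp_rot: [0.198, 0.618, 0.742, -0.169]
force: [0.1, 0.5, 0.3]
opening: 61.7
gripper_force: 0.0
```

```bash
python3 - <<'E'
from h import *
im,d,K,M=shot("wrist","w2")
for s in stones(im,d,K,M): print(s)
o=r.get_obs(); print(o["q"].round(3),o["ee_pos"],o["tcp_rot"],M[:3,3])
im,d,K,M=shot("scene","s2")
E
```

```text
(490.9, -101.6, 85.5, 42.1, 100.2, np.float64(20.1), array([79., 71., 58.]))
(593.2, -118.7, 87.7, 42.8, 110.9, np.float64(20.1), array([76., 69., 56.]))
(389.0, -187.2, 89.0, 42.8, 85.0, np.float64(20.1), array([87., 41., 85.]))
[ 0.115  0.435  2.038 -0.775  0.8    0.522] [481.03756481 -15.44826724 144.42660149] [ 0.19848723  0.61756643  0.74216747 -0.16852888] [453.36120895 129.80583477 254.87527802]
```

View pics/s2.png

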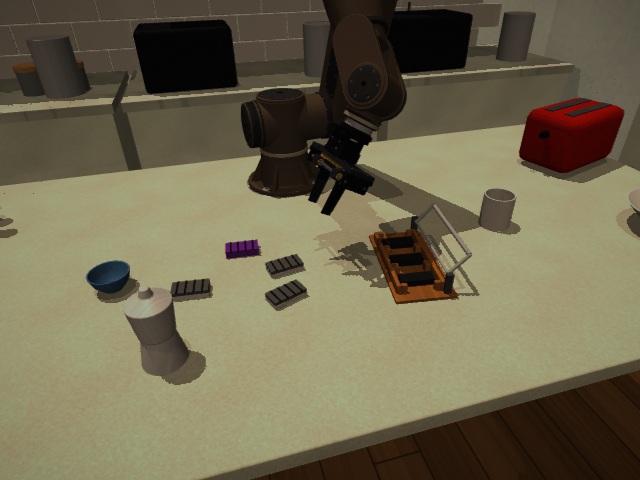

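The scene view shows the keeper leaning back beyond upright at (440,240). The gripper is tilted above stone a at (285,265).

```bash
cat > kin.py <<'E'
import numpy as np
from scipy.optimize import least_squares
from scipy.spatial.transform import Rotation as R
D=[([-1.3586,.4915,1.5594,0,1.0917,-.1056],[195.28,-593.48,214.12]),
([-.12312,.27016,1.58296,0,1.28888,-1.55194],[543.23,-.81,334.46]),
([.115,.435,2.038,-.775,.8,.522],[481.04,-15.45,144.43])]
Rz=lambda a:R.from_euler('z',a); Ry=lambda a:R.from_euler('y',a)
def fk(q,p):
    a1,dy,d1,L2,a3,L3,L6=p
    A=Rz(q[0]);x=A.apply([a1,dy,d1]);A=A*Ry(q[1]);x=x+A.apply([0,0,L2]);A=A*Ry(q[2]);x=x+A.apply([a3,0,L3])
    A=A*Rz(q[3])*Ry(q[4]);x=x+A.apply([0,0,L6]);return x,A*Rz(q[5]+np.pi/2)
lsq=least_squares(lambda p:np.concatenate([fk(q,p)[0]-x for q,x in D]),[0,66,180,600,0,550,330])
P=lsq.x
lo=np.array([-3.1,-.84,.05,-1.13,.06,-2.69]);hi=np.array([3.1,2.19,2.79,4.28,2.93,2.69])
def tool(cyaw,t):  # cyaw deg: closing axis world angle; t deg tilt about it (+: rot +c)
    base=R.from_matrix(np.array([[-np.sin(np.deg2rad(cyaw)),np.cos(np.deg2rad(cyaw)),0],[np.cos(np.deg2rad(cyaw)),np.sin(np.deg2rad(cyaw)),0],[0,0,-1]]))
    c=np.deg2rad(cyaw)
    return R.from_rotvec(np.deg2rad(t)*np.array([np.cos(c),np.sin(c),0]))*base
def ik(x,Rt,q0=(0,.4,1.8,0,1,0)):
    f=lambda q:np.concatenate([(fk(q,P)[0]-x)/100,(fk(q,P)[1].inv()*Rt).as_rotvec()])
    s=least_squares(f,np.clip(q0,lo+.01,hi-.01),bounds=(lo,hi)); return s.x,np.abs(s.fun).max()
if __name__=="__main__":
    print(P.round(1),lsq.cost)
    for q,x in D: print(fk(q,P)[0].round(1),fk(q,P)[1].as_quat().round(3))
    print("tool(10.1,-30)",tool(10.1,-30).as_quat().round(3))
    for sx,sy in [(520,0),(600,0),(650,0),(600,-60)]:
        for cy in [-40,-20,0]:
            out=[]
            for t in [-60,-50,-40,30,40,50,60]:
                k=tool(cy,t).apply([0,0,1]); q,e=ik(np.array([sx,sy,45])+10*k,tool(cy,t))
                out.append(f"{t}:{q[3]:.2f}/{'ok' if e<2e-3 else 'X'}")
            print(sx,sy,cy,out)
E
python3 kin.py
```

```text
[-5.000e-01  6.590e+01  1.969e+02  5.869e+02  4.320e+01  4.115e+02
  2.718e+02] 0.0029976948963962
[ 195.3 -593.5  214.1] [ 0.987  0.158 -0.    -0.001]
[543.2  -0.8 334.5] [ 0.071  0.997  0.    -0.   ]
[481.1 -15.4 144.4] [ 0.618  0.742 -0.168  0.199]
tool(10.1,-30) [ 0.62   0.74  -0.166  0.198]
520 0 -40 ['-60:-0.60/ok', '-50:-0.55/ok', '-40:-0.50/ok', '30:1.27/ok', '40:1.51/ok', '50:1.62/ok', '60:1.65/ok']
520 0 -20 ['-60:-0.83/ok', '-50:-0.77/ok', '-40:-0.69/ok', '30:0.92/ok', '40:1.08/ok', '50:1.17/ok', '60:1.22/ok']
520 0 0 ['-60:-1.10/ok', '-50:-1.04/ok', '-40:-0.94/ok', '30:0.68/ok', '40:0.78/ok', '50:0.85/ok', '60:0.90/ok']
600 0 -40 ['-60:-0.62/ok', '-50:-0.55/ok', '-40:-0.48/ok', '30:1.09/ok', '40:1.38/ok', '50:1.55/ok', '60:1.64/ok']
600 0 -20 ['-60:-0.83/ok', '-50:-0.75/ok', '-40:-0.66/ok', '30:0.83/ok', '40:1.01/ok', '50:1.14/ok', '60:1.22/ok']
600 0 0 ['-60:-1.08/ok', '-50:-0.99/ok', '-40:-0.88/ok', '30:0.63/ok', '40:0.75/ok', '50:0.85/ok', '60:0.92/ok']
650 0 -40 ['-60:-0.63/ok', '-50:-0.56/ok', '-40:-0.48/ok', '30:0.99/ok', '40:1.30/ok', '50:1.50/ok', '60:1.62/ok']
650 0 -20 ['-60:-0.83/ok', '-50:-0.74/ok', '-40:-0.65/ok', '30:0.78/ok', '40:0.97/ok', '50:1.11/ok', '60:1.22/ok']
650 0 0 ['-60:-1.07/ok', '-50:-0.97/ok', '-40:-0.84/ok', '30:0.61/ok', '40:0.74/ok', '50:0.84/ok', '60:0.93/ok']
600 -60 -40 ['-60:-0.68/ok', '-50:-0.61/ok', '-40:-0.53/ok', '30:1.00/ok', '40:1.26/ok', '50:1.42/ok', '60:1.51/ok']
600 -60 -20 ['-60:-0.90/ok', '-50:-0.81/ok', '-40:-0.72/ok', '30:0.77/ok', '40:0.93/ok', '50:1.04/ok', '60:1.13/ok']
600 -60 0 ['-60:-1.13/X', '-50:-1.07/ok', '-40:-0.95/ok', '30:0.58/ok', '40:0.69/ok', '50:0.78/ok', '60:0.85/ok']
```

>>> arm_command(motion=[0.01, -0.2, -0.25, 0, 0, 0, 0.65, 0.02, -0.4, -0.5, 0, 0, 0, 0.65, 0.02, -0.4, -0.5, 0, 0, 0, 0.65])

```text
time_s: 9.25
ee_pos: [483.0, -57.0, 94.5]
tcp_rot: [0.196, 0.619, 0.741, -0.168]
force: [-0.6, 0.8, 0.3]
opening: 61.8
gripper_force: 0.0
```

>>> arm_command(motion=[0.03, -0.15, -0.26, 0, 0, 0, 0.65, 0.06, -0.3, -0.52, 0, 0, 0, 0.65, 0.07, -0.4, -0.7, 0, 0, 0, 0.65, 0.07, -0.4, -0.7, 0, 0, 0, 0.65, 0.07, -0.4, -0.7, 0, 0, 0, 0.65])

```text
time_s: 9.88
ee_pos: [494.7, -93.5, 31.1]
tcp_rot: [0.194, 0.62, 0.742, -0.168]
force: [0.1, 0.6, -0.4]
opening: 61.8
gripper_force: 0.0
```

```bash
python3 - <<'E'
from h import *
from kin import fk,P
import time
for i in range(2):
    o=r.get_obs(); print(o["q"].round(4),o["qvel"].round(3),o["ee_pos"].round(1),fk(o["q"],P)[0].round(1)); get_image("top")
E
```

```text
[-0.0558  0.6495  2.1056 -1.1317  0.5647  0.7974] [ 0.003 -0.007  0.004 -0.009 -0.003  0.007] [494.7 -93.5  31.1] [494.4 -93.5  30.8]
[-0.0557  0.6493  2.1058 -1.1321  0.5645  0.7977] [ 0.001 -0.002  0.002 -0.009 -0.004  0.006] [494.7 -93.5  31.1] [494.4 -93.4  30.9]
```

```bash
python3 - <<'E'
from kin import *
def chk(n,C,cy,ts,s):
    for t in ts:
        k=tool(cy,t).apply([0,0,1]); q,e=ik(np.array(C,float)+s*k,tool(cy,t)); print(n,t,q.round(2),"ok" if e<2e-3 else "X",(np.array(C)+s*k).round(1))
chk("a",(491.4,-103.9,10),10.1,[-20,-10,0],4)
chk("b",(594.3,-121,10),20.8,[-20,-10,0],4)
chk("c",(517.3,-316.9,10),-6.5,[-20,-10,0],4)
for c in (-20,-30): chk(f"site{c}",(520,0,42),c,[-75,-65,15,65,75,85,90],8)
for x in (-75,0,75):
    w=np.array([558.7,172.1])+x*np.array([.99,-.143]); chk("place",(*w,34),-8.2,[0,15,25],12)
E
```

```text
a -20 [-0.17  0.66  2.1  -0.93  0.41  0.53] ok [ 491.6 -105.2    6.2]
a -10 [-0.26  0.64  2.07 -0.43  0.38 -0.03] ok [ 491.5 -104.6    6.1]
a 0 [-0.34  0.65  2.03 -0.    0.46 -0.52] ok [ 491.4 -103.9    6. ]
b -20 [-0.18  0.72  1.89 -0.73  0.45  0.11] ok [ 594.8 -122.3    6.2]
b -10 [-0.25  0.72  1.83 -0.3   0.51 -0.36] ok [ 594.5 -121.6    6.1]
b 0 [-0.31  0.73  1.77 -0.    0.64 -0.67] ok [ 594.3 -121.     6. ]
c -20 [-0.52  0.73  1.86 -0.69  0.51  0.2 ] ok [ 517.1 -318.3    6.2]
c -10 [-0.59  0.72  1.82 -0.3   0.54 -0.22] ok [ 517.2 -317.6    6.1]
c 0 [-0.66  0.73  1.77 -0.    0.64 -0.55] ok [ 517.3 -316.9    6. ]
site-20 -75 [ 0.27  1.03  1.64 -0.9   1.59  1.2 ] ok [517.4  -7.3  39.9]
site-20 -65 [ 0.25  0.96  1.68 -0.85  1.45  1.16] ok [517.5  -6.8  38.6]
site-20 15 [-0.26  0.61  2.03  0.52  0.54 -0.37] ok [520.7   1.9  34.3]
site-20 65 [-0.61  0.89  2.07  1.24  1.19 -1.38] ok [522.5   6.8  38.6]
site-20 75 [-0.64  0.98  2.05  1.25  1.34 -1.46] ok [522.6   7.3  39.9]
site-20 85 [-0.65  1.07  2.02  1.26  1.5  -1.52] ok [522.7   7.5  41.3]
site-20 90 [-0.66  1.12  2.01  1.26  1.58 
[... 444 characters left out ...]
[524.    6.9  41.3]
site-30 90 [-0.68  1.13  2.11  1.42  1.56 -1.67] ok [524.    6.9  42. ]
place 0 [0.23 0.63 1.99 0.   0.53 0.38] ok [484.4 182.8  22. ]
place 15 [ 0.1   0.62  2.06  0.6   0.46 -0.29] ok [484.9 185.9  22.4]
place 25 [ 0.02  0.64  2.1   0.97  0.53 -0.72] ok [485.2 187.8  23.1]
place 0 [0.19 0.69 1.82 0.   0.63 0.33] ok [558.7 172.1  22. ]
place 15 [ 0.07  0.68  1.89  0.49  0.57 -0.2 ] ok [559.1 175.2  22.4]
place 25 [-0.    0.69  1.93  0.81  0.62 -0.55] ok [559.4 177.1  23.1]
place 0 [0.15 0.75 1.64 0.   0.75 0.29] ok [633.  161.4  22. ]
place 15 [ 0.05  0.74  1.7   0.41  0.69 -0.13] ok [633.4 164.4  22.4]
place 25 [-0.02  0.76  1.74  0.69  0.72 -0.42] ok [633.7 166.4  23.1]
```

>>> arm_command(motion=[-0.03, 0, 0.3, 0.2, 0.035, 0, 0.65, -0.05, -0.01, 0.33, 0.438, 0.078, 0, 0.65, -0.05, -0.01, 0.33, 0.438, 0.078, 0, 0.65, -0.05, -0.01, 0.33, 0.438, 0.078, 0, 0.65])

```text
time_s: 10.48
ee_pos: [490.1, -95.0, 64.6]
tcp_rot: [0.063, 0.639, 0.765, -0.056]
force: [0.8, -0.3, -0.9]
opening: 62.1
gripper_force: 0.0
```

```bash
cat > st.py <<'E'
from h import *
def st(verbose=1):
    o=r.get_obs(); q=o["tcp_rot"]; m=R.from_quat([q[1],q[2],q[3],q[0]]).as_matrix()
    y=m[:,1]; k=m[:,2]; cy=np.degrees(np.arctan2(y[1],y[0])); c=np.array([np.cos(np.deg2rad(cy)),np.sin(np.deg2rad(cy)),0]); l=np.cross([0,0,1],c)
    print("t",round(o["time_s"],2),"pos",o["ee_pos"].round(1),"cyaw %.1f ydip %.3f tilt %.1f"%(cy,y[2],np.degrees(np.arctan2(k@l,-k[2]))),"q",o["q"].round(2),"open %.1f"%o["opening"])
if __name__=="__main__": st()
E
python3 st.py
```

```text
t 10.47 pos [490.1 -95.   64.6] cyaw 10.2 ydip -0.005 tilt -9.6 q [-0.24  0.53  2.04 -0.31  0.52 -0.15] open 62.1
```

>>> arm_command(motion=[0, -0.04, -0.25, 0, 0, 0, 0.65, 0.01, -0.08, -0.5, 0, 0, 0, 0.65, 0.015, -0.1, -0.6, 0, 0, 0, 0.65, 0.015, -0.1, -0.6, 0, 0, 0, 0.65, 0.015, -0.1, -0.6, 0, 0, 0, 0.2, 0.015, -0.1, -0.6, 0, 0, 0, 0.2, 0.015, -0.1, -0.6, 0, 0, 0, 0.2, 0.015, -0.1, -0.6, 0, 0, 0, 0.2], grip_force=35)

```text
time_s: 11.48
ee_pos: [491.3, -104.8, 3.9]
tcp_rot: [0.063, 0.638, 0.765, -0.057]
force: [-0.6, 2.1, 6.8]
opening: 41.6
gripper_force: 35.0
```

```bash
python3 st.py
```

```text
t 11.47 pos [ 491.3 -104.8    3.9] cyaw 10.3 ydip -0.007 tilt -9.7 q [-0.26  0.65  2.07 -0.42  0.39 -0.05] open 41.6
```

>>> arm_command(motion=[0, 0, 0.15, 0, 0, 0, 0.2, 0, 0.1, 0.4, 0, 0, -0.2, 0.2, 0.05, 0.3, 0.7, 0, 0, -0.4, 0.2, 0.1, 0.45, 0.8, 0, 0, -0.6, 0.2, 0.1, 0.45, 0.8, 0, 0, -0.673, 0.2, 0.1, 0.45, 0.8, 0, 0, -0.673, 0.2])

```text
time_s: 12.22
ee_pos: [501.0, -59.6, 84.0]
tcp_rot: [0.045, 0.816, 0.572, -0.071]
force: [0.2, 0.4, -1.4]
opening: 41.7
gripper_force: 35.0
```

>>> arm_command(motion=[0.02, 0.08, 0, 0.18, -0.068, 0, 0.2, 0.05, 0.15, 0, 0.37, -0.136, 0, 0.2, 0.08, 0.25, 0, 0.56, -0.204, 0, 0.2, 0.1, 0.3, 0, 0.75, -0.272, 0, 0.2, 0.1, 0.3, 0, 0.94, -0.342, 0, 0.2])

```text
time_s: 12.85
ee_pos: [511.4, -30.0, 84.1]
tcp_rot: [-0.177, 0.778, 0.548, 0.25]
force: [-0.9, 1.0, -2.4]
opening: 41.4
gripper_force: 35.0
```

>>> arm_command(motion=[0.02, 0.08, 0, 0.18, -0.068, 0, 0.2, 0.05, 0.15, 0, 0.37, -0.136, 0, 0.2, 0.08, 0.25, 0, 0.56, -0.204, 0, 0.2, 0.1, 0.36, 0, 0.75, -0.272, 0, 0.2, 0.1, 0.36, 0, 0.94, -0.342, 0, 0.2, 0.1, 0.36, 0, 0.94, -0.342, 0, 0.2])

```text
time_s: 13.6
ee_pos: [520.8, 5.6, 81.5]
tcp_rot: [-0.372, 0.625, 0.44, 0.526]
force: [-1.2, 0.7, -2.8]
opening: 41.9
gripper_force: 35.0
```

```bash
python3 st.py; python3 -c "
from h import *
shot('scene','s3')"
```

```text
t 13.6 pos [520.8   5.6  81.5] cyaw -19.6 ydip -0.002 tilt 80.3 q [-0.65  0.95  2.05  1.24  1.45 -1.43] open 41.9
```

View pics/s3.png

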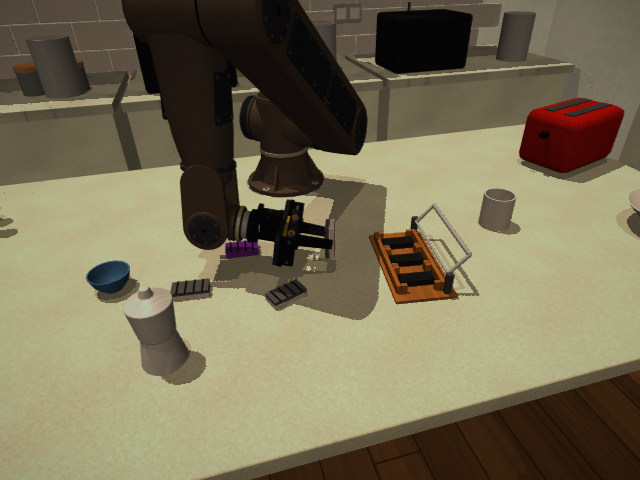

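Stone a is held upright at (330,235). I'll shift the standing site a little so the wrist stays clear of the decoy, then lower.

>>> arm_command(motion=[0.2, 0.18, 0, 0, 0, 0, 0.2, 0.39, 0.35, -0.1, 0, 0, 0, 0.2, 0.39, 0.35, -0.25, 0, 0, 0, 0.2, 0.39, 0.35, -0.37, 0, 0, 0, 0.2, 0.39, 0.35, -0.39, 0, 0, 0, 0.2, 0.39, 0.35, -0.4, 0, 0, 0, 0.2])

```text
time_s: 14.4
ee_pos: [559.8, 40.6, 43.3]
tcp_rot: [-0.372, 0.625, 0.44, 0.527]
force: [-0.1, -0.3, -1.4]
opening: 41.5
gripper_force: 35.0
```

```bash
python3 st.py
```

```text
t 14.4 pos [559.8  40.6  43.3] cyaw -19.6 ydip -0.001 tilt 80.3 q [-0.55  1.02  1.99  1.34  1.43 -1.44] open 41.5
```

>>> arm_command(motion=[0, 0, -0.015, 0, 0, 0, 0.2, 0, 0, -0.025, 0, 0, 0, 0.2, 0, 0, -0.03, 0, 0, 0, 0.2, 0, 0, -0.03, 0, 0, 0, 0.2])

```text
time_s: 14.9
ee_pos: [559.9, 41.2, 40.2]
tcp_rot: [-0.372, 0.624, 0.441, 0.527]
force: [0.6, -0.2, -1.5]
opening: 41.9
gripper_force: 35.0
```

>>> arm_command(motion=[0, 0, -0.01, 0, 0, 0, 0.2, 0, 0, -0.015, 0, 0, 0, 0.2, 0, 0, -0.02, 0, 0, 0, 0.2, 0, 0, -0.02, 0, 0, 0, 0.2])

```text
time_s: 15.4
ee_pos: [559.9, 41.2, 40.0]
tcp_rot: [-0.373, 0.623, 0.44, 0.528]
force: [-1.8, -3.1, 12.0]
opening: 41.6
gripper_force: 35.0
```

>>> arm_command(motion=[0, 0, 0.015, 0, 0, 0, 0.6, 0, 0, 0.015, 0, 0, 0, 0.6, 0, 0, 0.015, 0, 0, 0, 0.6, -0.03, -0.1, 0.03, 0, 0, 0, 0.6, -0.1, -0.28, 0.05, 0, 0, 0, 0.6, -0.2, -0.56, 0.3, 0, 0, 0, 0.65, -0.3, -0.84, 0.7, 0, 0, 0, 0.65, -0.3, -0.84, 0.8, 0, 0, 0, 0.65, -0.3, -0.84, 0.8, 0, 0, 0, 0.65])

```text
time_s: 16.52
ee_pos: [529.9, -43.3, 118.4]
tcp_rot: [-0.372, 0.625, 0.441, 0.527]
force: [-0.0, -0.0, -0.5]
opening: 61.7
gripper_force: 0.0
```

```bash
python3 st.py; python3 - <<'E'
from h import *
im,d,K,M=shot("top"); P=cloud(d,K,M)
m=((P[...,2]>60)&(P[...,2]<95)).astype(np.uint8); m[:200]=0;m[300:]=0; m[:,:282]=0;m[:,340:]=0
w=P[m>0]; print(len(w), w[:,:2].mean(0) if len(w) else 0, cv2.minAreaRect(w[:,:2].astype(np.float32)) if len(w)>4 else 0, np.median(w[:,2]))
shot("scene","s4")
E
```

```text
t 16.52 pos [529.9 -43.3 118.4] cyaw -19.6 ydip 0.000 tilt 80.3 q [-0.72  0.88  1.98  1.17  1.51 -1.31] open 61.7
107 [556.6352238   31.76552048] ((557.0068359375, 32.14928436279297), (20.550582885742188, 41.46530532836914), 70.9459228515625) 81.52381667757868
```

View pics/s4.png

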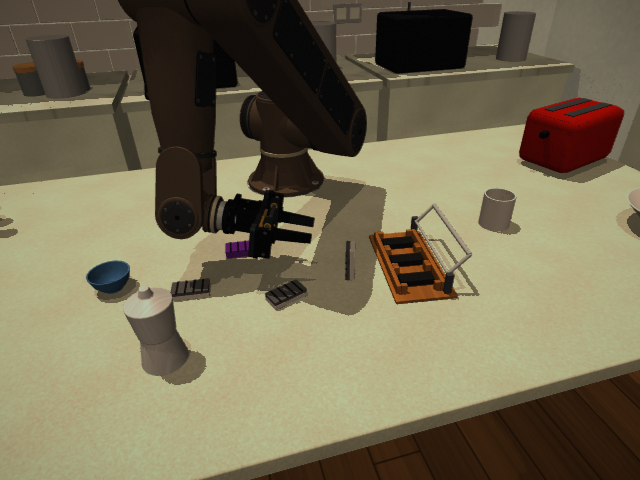

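The scene view shows stone a standing on its end at (350,260), released cleanly. Next I'll go over the top to the other side.

>>> arm_command(motion=[0.03, 0.08, 0.3, -0.18, 0.065, 0, 0.65, 0.06, 0.15, 0.6, -0.37, 0.13, 0, 0.65, 0.12, 0.3, 0.7, -0.55, 0.196, 0, 0.65, 0.12, 0.3, 0.7, -0.735, 0.262, 0, 0.65])

```text
time_s: 17.12
ee_pos: [542.0, -11.7, 188.3]
tcp_rot: [-0.221, 0.755, 0.533, 0.312]
force: [-0.9, 0.2, -0.8]
opening: 62.1
gripper_force: 0.0
```

>>> arm_command(motion=[0.04, 0.1, 0.1, -0.18, 0.065, 0, 0.65, 0.08, 0.2, 0.2, -0.37, 0.13, 0, 0.65, 0.12, 0.3, 0.3, -0.55, 0.196, 0, 0.65, 0.15, 0.45, 0.3, -0.735, 0.262, 0, 0.65])

```text
time_s: 17.62
ee_pos: [557.4, 32.9, 218.3]
tcp_rot: [-0.049, 0.814, 0.574, 0.07]
force: [-0.7, -1.0, -0.3]
opening: 61.9
gripper_force: 0.0
```

>>> arm_command(motion=[0.04, 0.1, -0.05, -0.18, 0.065, 0, 0.65, 0.08, 0.2, -0.1, -0.37, 0.13, 0, 0.65, 0.12, 0.3, -0.15, -0.55, 0.196, 0, 0.65, 0.15, 0.4, -0.2, -0.735, 0.262, 0, 0.65])

```text
time_s: 18.12
ee_pos: [572.0, 73.4, 197.1]
tcp_rot: [0.126, 0.797, 0.563, -0.18]
force: [0.3, -0.9, -0.8]
opening: 61.7
gripper_force: 0.0
```

>>> arm_command(motion=[0.04, 0.1, -0.1, -0.18, 0.065, 0, 0.65, 0.08, 0.2, -0.3, -0.37, 0.13, 0, 0.65, 0.11, 0.35, -0.6, -0.55, 0.196, 0, 0.65, 0.11, 0.35, -0.6, -0.735, 0.262, 0, 0.65, 0.11, 0.35, -0.6, -0.735, 0.262, 0, 0.65, 0.11, 0.35, -0.6, -0.735, 0.262, 0, 0.65])

```text
time_s: 18.88
ee_pos: [583.0, 107.3, 138.1]
tcp_rot: [0.287, 0.708, 0.499, -0.409]
force: [-0.2, -0.2, 0.3]
opening: 61.8
gripper_force: 0.0
```

```bash
python3 st.py; python3 - <<'E'
from h import *
im,d,K,M=shot("wrist","w5"); P=cloud(d,K,M)
m=((P[...,2]>25)&(P[...,2]<95)&(abs(P[...,0]-557)<45)&(abs(P[...,1]-35)<45)).astype(np.uint8)
w=P[m>0]; print(len(w),w.min(0),w.max(0)); tp=w[abs(w[:,2]-80)<2.5]; print(len(tp),cv2.minAreaRect(tp[:,:2].astype(np.float32))); f=w[(w[:,2]<74)]; print(cv2.minAreaRect(f[:,:2].astype(np.float32)))
E
```

```text
t 18.88 pos [583.  107.3 138.1] cyaw -19.7 ydip -0.001 tilt -60.0 q [ 0.37  0.88  1.4  -0.72  1.68  0.95] open 61.8
5021 [534.74611729  20.84270918  25.00136793] [579.75735542  52.55901862  80.84416515]
720 ((557.1080322265625, 35.85668182373047), (20.607881546020508, 42.038307189941406), 70.69766235351562)
((560.065185546875, 43.73829650878906), (4.7593770027160645, 41.996116638183594), 69.75505828857422)
```

>>> arm_command(motion=[0, 0, -0.3, 0, 0, 0, 0.65, 0, 0, -0.54, 0, 0, 0, 0.65, 0, 0, -0.54, 0, 0, 0, 0.65])

```text
time_s: 19.3
ee_pos: [582.5, 106.6, 83.3]
tcp_rot: [0.288, 0.707, 0.498, -0.41]
force: [0.4, -0.3, 0.5]
opening: 61.9
gripper_force: 0.0
```

>>> arm_command(motion=[-0.08, -0.25, -0.15, 0, 0, 0, 0.65, -0.17, -0.5, -0.3, 0, 0, 0, 0.65, -0.25, -0.7, -0.43, 0, 0, 0, 0.65, -0.29, -0.81, -0.5, 0, 0, 0, 0.65, -0.29, -0.81, -0.5, 0, 0, 0, 0.65, -0.29, -0.81, -0.5, 0, 0, 0, 0.2, -0.29, -0.81, -0.5, 0, 0, 0, 0.2, -0.29, -0.81, -0.5, 0, 0, 0, 0.2, -0.29, -0.81, -0.5, 0, 0, 0, 0.2])

```text
time_s: 20.42
ee_pos: [554.2, 26.5, 34.5]
tcp_rot: [0.289, 0.708, 0.498, -0.409]
force: [2.5, 1.8, 2.6]
opening: 42.1
gripper_force: 35.0
```

```bash
python3 st.py
```

```text
t 20.43 pos [554.2  26.5  34.5] cyaw -19.7 ydip 0.000 tilt -60.1 q [ 0.28  0.96  1.58 -0.79  1.44  1.09] open 42.1
```

>>> arm_command(motion=[0, 0, 0.15, 0, 0, 0, 0.2, 0, 0, 0.35, 0.1, -0.036, 0, 0.2, 0, 0, 0.6, 0.28, -0.1, 0, 0.2, 0, 0, 0.7, 0.47, -0.168, 0, 0.2, 0, 0, 0.7, 0.66, -0.236, 0, 0.2, 0, 0, 0.7, 0.85, -0.304, 0, 0.2, 0, 0, 0.7, 0.9415, -0.337, 0, 0.2])

```text
time_s: 21.3
ee_pos: [553.8, 25.4, 105.9]
tcp_rot: [0.075, 0.811, 0.571, -0.106]
force: [-0.7, 1.1, -2.0]
opening: 41.7
gripper_force: 35.0
```

>>> arm_command(motion=[0, 0.1, 0.1, 0.19, -0.067, 0, 0.2, 0, 0.2, 0.2, 0.38, -0.135, 0, 0.2, 0, 0.3, 0.2, 0.57, -0.202, 0, 0.2, 0, 0.3, 0.2, 0.76, -0.27, 0, 0.2, 0, 0.3, 0.2, 0.9415, -0.337, 0, 0.2])

```text
time_s: 21.92
ee_pos: [554.1, 56.1, 125.6]
tcp_rot: [-0.149, 0.789, 0.557, 0.214]
force: [-0.5, 0.8, -3.3]
opening: 41.8
gripper_force: 35.0
```

>>> arm_command(motion=[0.15, 0.15, 0, 0, 0, 0.13, 0.2, 0.3, 0.3, 0, 0, 0, 0.256, 0.2, 0.3, 0.3, 0, 0, 0, 0.256, 0.2, 0.3, 0.3, 0, 0, 0, 0.256, 0.2])

```text
time_s: 22.42
ee_pos: [583.3, 86.2, 124.4]
tcp_rot: [-0.169, 0.73, 0.633, 0.195]
force: [0.0, -0.5, -1.7]
opening: 41.8
gripper_force: 35.0
```

```bash
python3 st.py; cat > pads.py <<'E'
from h import *
im,d,K,M=shot("wrist","pads"); P=cloud(d,K,M)
np.savez("pads.npz",im=im,d=d,K=K,M=M)
m=((abs(P[...,2]-22)<1.5)&(im.max(-1)<60)&(P[...,1]>90)&(P[...,1]<260)&(P[...,0]>420)&(P[...,0]<700)).astype(np.uint8)
n,l,s,c=cv2.connectedComponentsWithStats(cv2.morphologyEx(m,cv2.MORPH_OPEN,np.ones((3,3))))
for i in range(1,n):
    if s[i,4]>200: print(s[i],cv2.minAreaRect(P[l==i][:,:2].astype(np.float32)))
A=np.deg2rad(-8.2); Rm=np.array([[np.cos(A),np.sin(A)],[-np.sin(A),np.cos(A)]])
L=(P[...,:2]-[558.7,172.1])@Rm.T
m=(abs(P[...,2]-30)<1)&(abs(L[...,0])<112)&(abs(abs(L[...,1])-49)<9)
for sg in(-1,1):
    y=L[m&(np.sign(L[...,1])==sg)][:,1]; print("rail",sg,len(y),np.percentile(y,[2,50,98]).round(1) if len(y) else 0)
E
python3 pads.py
```

```text
t 22.43 pos [583.3  86.2 124.4] cyaw -8.2 ydip -0.000 tilt 29.9 q [-0.2   0.57  1.83  0.68  0.91 -0.53] open 41.8
[ 156  162   48   93 3457] ((484.988037109375, 184.24478149414062), (76.25035095214844, 30.470121383666992), 81.46387481689453)
[ 256  162   41   93 1977] ((559.191650390625, 173.52691650390625), (76.25459289550781, 29.895727157592773), 81.59851837158203)
rail -1 2389 [-52.2 -47.3 -40.8]
rail 1 2949 [40.9 49.3 54.4]
```

View pics/pads.png

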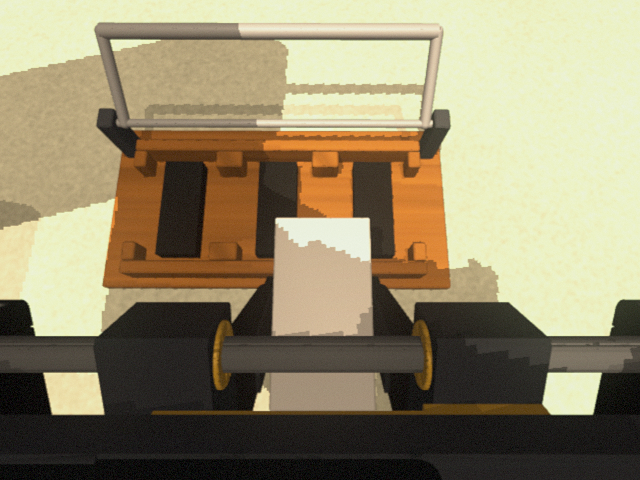

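The wrist view shows stone a held with its plain fine face up at (322,260). The keeper is open and all three pads are visible.

>>> arm_command(motion=[0.25, 0.4, 0, 0, 0, 0, 0.2, 0.51, 0.82, 0, 0, 0, 0, 0.2, 0.51, 0.82, -0.3, 0, 0, 0, 0.2, 0.51, 0.82, -0.57, 0, 0, 0, 0.2, 0.51, 0.82, -0.57, 0, 0, 0, 0.2, 0.51, 0.82, -0.57, 0, 0, 0, 0.2])

```text
time_s: 23.22
ee_pos: [635.2, 167.8, 68.3]
tcp_rot: [-0.169, 0.73, 0.633, 0.195]
force: [0.2, -0.1, -2.6]
opening: 41.7
gripper_force: 35.0
```

```bash
python3 st.py; python3 - <<'E'
from h import *
im,d,K,M=shot("wrist","w7"); P=cloud(d,K,M)
A=np.deg2rad(-8.3); Rm=np.array([[np.cos(A),np.sin(A)],[-np.sin(A),np.cos(A)]])
L=(P[...,:2]-[559.1,173.2])@Rm.T
m=(abs(P[...,2]-87)<8)&(abs(L[...,0]-75)<40)&(abs(L[...,1])<60)&(d>0)
m&=im.min(-1)>100
print(m.sum(),[np.percentile(L[m][:,i],[1,99]).round(1) for i in (0,1)],np.percentile(P[m][:,2],[5,50,95]).round(1))
rect=cv2.minAreaRect(L[m].astype(np.float32)); print(rect)
q=np.c_[L[m],np.ones(m.sum())]; print("plane",np.linalg.lstsq(q,P[m][:,2],rcond=None)[0].round(4))
E
```

```text
t 23.23 pos [635.2 167.8  68.3] cyaw -8.2 ydip 0.001 tilt 29.9 q [-0.05  0.7   1.73  0.75  0.81 -0.47] open 41.7
14088 [array([54.8, 94.9]), array([-39.5,  38. ])] [86.5 87.6 88.6]
((74.79894256591797, -0.5660629272460938), (79.47486877441406, 41.96967315673828), 89.73405456542969)
plane [8.00000e-04 5.00000e-04 8.75196e+01]
```

>>> arm_command(motion=[0, 0, -0.15, 0, 0, 0, 0.2, 0, 0, -0.28, 0, 0, 0, 0.2, 0, 0, -0.38, 0, 0, 0, 0.2, 0, 0, -0.43, 0, 0, 0, 0.2, 0, 0, -0.45, 0, 0, 0, 0.2, 0, 0, -0.455, 0, 0, 0, 0.2])

```text
time_s: 24.02
ee_pos: [634.8, 168.2, 22.8]
tcp_rot: [-0.169, 0.73, 0.633, 0.195]
force: [-7.5, -4.7, 13.8]
opening: 41.7
gripper_force: 35.0
```

>>> arm_command(motion=[0, 0, 0.01, 0, 0, 0, 0.6, 0, 0, 0.01, 0, 0, 0, 0.6, 0, 0, 0.01, 0, 0, 0, 0.6, -0.01, -0.08, 0.14, 0, 0, 0, 0.6, -0.03, -0.24, 0.42, 0, 0, 0, 0.6, -0.06, -0.4, 0.7, 0, 0, 0, 0.65, -0.06, -0.4, 0.7, 0, 0, 0, 0.65])

```text
time_s: 24.9
ee_pos: [629.9, 126.8, 94.3]
tcp_rot: [-0.167, 0.73, 0.633, 0.196]
force: [-0.1, -0.2, -0.6]
opening: 61.6
gripper_force: 0.0
```

>>> arm_command(motion=[0, -0.3, 0.3, -0.22, 0.032, 0, 0.65, 0, -0.6, 0.5, -0.44, 0.064, 0, 0.65, 0, -0.95, 0.5, -0.66, 0.096, 0, 0.65, 0, -0.95, 0.5, -0.88, 0.127, 0, 0.65])

```text
time_s: 25.4
ee_pos: [629.3, 31.2, 142.3]
tcp_rot: [0.06, 0.753, 0.651, -0.069]
force: [-0.5, -0.2, -0.8]
opening: 61.7
gripper_force: 0.0
```

>>> arm_command(motion=[-0.06, -0.3, 0, 0, 0, 0.21, 0.65, -0.12, -0.6, 0, 0, 0, 0.43, 0.65, -0.19, -0.95, 0, 0, 0, 0.644, 0.65, -0.19, -0.95, 0, 0, 0, 0.644, 0.65, -0.19, -0.95, 0, 0, 0, 0.644, 0.65])

```text
time_s: 26.02
ee_pos: [610.0, -61.4, 141.4]
tcp_rot: [0.072, 0.567, 0.819, -0.051]
force: [0.5, 0.3, -1.4]
opening: 61.9
gripper_force: 0.0
```

```bash
python3 st.py; python3 - <<'E'
from h import *
im,d,K,M=shot("wrist","w8"); print(M[:3,3])
for s in stones(im,d,K,M): print(s)
im,d,K,M=shot("scene","s8")
im,d,K,M=shot("top");
for s in stones(im,d,K,M,lo=9): print(s)
P=cloud(d,K,M); L=(P[...,:2]-[559.1,173.2+0])
m=(abs(P[...,2]-42)<4)&(abs(P[...,0]-633)<45)&(abs(P[...,1]-162)<60); print(m.sum(),cv2.minAreaRect(P[m][:,:2].astype(np.float32)),np.median(P[m][:,2]))
E
```

```text
t 26.02 pos [610.  -61.4 141.4] cyaw 20.7 ydip -0.001 tilt -10.1 q [-0.14  0.53  1.72 -0.21  0.81 -0.36] open 61.9
[572.84868311  33.06824845 296.1797484 ]
(571.9, -75.8, 80.7, 42.7, 110.9, np.float64(20.1), array([84., 75., 62.]))
(401.0, -188.4, 85.0, 33.3, 91.4, np.float64(19.9), array([85., 33., 85.]))
248 ((620.6053466796875, 163.76107788085938), (100.6675796508789, 83.79191589355469), 75.77178192138672) 42.01429562750502
```

View pics/s8.png

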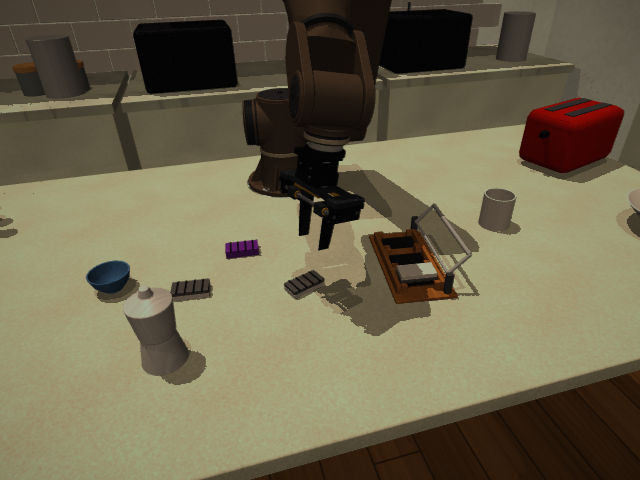

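Stone a sits in its pocket at (415,272), fine face up. Stone b has been knocked about 50 mm to world (572,-76), so I'll regrasp at the new place.

>>> arm_command(motion=[-0.2, -0.03, -0.3, 0, 0, 0, 0.65, -0.415, -0.055, -0.6, 0, 0, 0, 0.65, -0.415, -0.055, -0.775, 0, 0, 0, 0.65, -0.415, -0.055, -0.775, 0, 0, 0, 0.65])

```text
time_s: 26.68
ee_pos: [569.1, -67.0, 63.5]
tcp_rot: [0.072, 0.565, 0.82, -0.051]
force: [0.3, 0.4, 0.5]
opening: 61.8
gripper_force: 0.0
```

>>> arm_command(motion=[0.015, -0.04, -0.25, 0, 0, 0, 0.65, 0.03, -0.08, -0.5, 0, 0, 0, 0.65, 0.035, -0.1, -0.595, 0, 0, 0, 0.65, 0.035, -0.1, -0.595, 0, 0, 0, 0.65, 0.035, -0.1, -0.595, 0, 0, 0, 0.2, 0.035, -0.1, -0.595, 0, 0, 0, 0.2, 0.035, -0.1, -0.595, 0, 0, 0, 0.2, 0.035, -0.1, -0.595, 0, 0, 0, 0.2])

```text
time_s: 27.68
ee_pos: [572.4, -77.3, 5.5]
tcp_rot: [0.073, 0.566, 0.82, -0.05]
force: [-0.4, 1.6, 7.9]
opening: 41.9
gripper_force: 35.0
```

```bash
python3 st.py
```

```text
t 27.68 pos [572.4 -77.3   5.5] cyaw 20.8 ydip 0.000 tilt -10.2 q [-0.18  0.7   1.9  -0.34  0.48 -0.24] open 41.9
```

>>> arm_command(motion=[0, 0, 0.15, 0, 0, 0, 0.2, 0, 0.1, 0.4, 0, 0, -0.22, 0.2, -0.05, 0.3, 0.7, 0, 0, -0.45, 0.2, -0.05, 0.4, 0.8, 0, 0, -0.68, 0.2, -0.05, 0.4, 0.8, 0, 0, -0.9, 0.2, -0.05, 0.4, 0.8, 0, 0, -0.9, 0.2])

```text
time_s: 28.42
ee_pos: [567.2, -37.3, 85.4]
tcp_rot: [0.051, 0.814, 0.574, -0.072]
force: [-1.2, -0.2, -1.1]
opening: 41.5
gripper_force: 35.0
```

>>> arm_command(motion=[0, 0.08, 0, 0.18, -0.068, 0, 0.2, -0.02, 0.18, 0, 0.37, -0.136, 0, 0.2, -0.03, 0.3, 0, 0.56, -0.204, 0, 0.2, -0.03, 0.4, 0, 0.75, -0.272, 0, 0.2, -0.03, 0.4, 0, 0.94, -0.337, 0, 0.2])

```text
time_s: 29.05
ee_pos: [564.0, 2.8, 85.5]
tcp_rot: [-0.172, 0.778, 0.551, 0.247]
force: [-0.6, -0.3, -1.8]
opening: 42.2
gripper_force: 35.0
```

>>> arm_command(motion=[-0.01, 0.08, 0, 0.18, -0.068, 0, 0.2, -0.02, 0.18, 0, 0.37, -0.136, 0, 0.2, -0.04, 0.3, 0, 0.56, -0.204, 0, 0.2, -0.04, 0.38, -0.05, 0.75, -0.272, 0, 0.2, -0.04, 0.38, -0.15, 0.943, -0.337, 0, 0.2, -0.04, 0.38, -0.15, 0.943, -0.337, 0, 0.2, -0.04, 0.38, -0.15, 0.943, -0.337, 0, 0.2])

```text
time_s: 29.92
ee_pos: [560.0, 40.6, 70.2]
tcp_rot: [-0.368, 0.627, 0.443, 0.524]
force: [-0.5, -0.0, -1.3]
opening: 41.6
gripper_force: 35.0
```

```bash
python3 st.py
```

```text
t 29.93 pos [560.   40.6  70.2] cyaw -19.6 ydip 0.002 tilt 79.7 q [-0.55  0.96  2.    1.34  1.43 -1.4 ] open 41.6
```

>>> arm_command(motion=[0, 0, -0.12, 0, 0, 0, 0.2, 0, 0, -0.22, 0, 0, 0, 0.2, 0, 0, -0.27, 0, 0, 0, 0.2, 0, 0, -0.285, 0, 0, 0, 0.2, 0, 0, -0.295, 0, 0, 0, 0.2, 0, 0, -0.305, 0, 0, 0, 0.2])

```text
time_s: 30.68
ee_pos: [560.0, 40.6, 39.3]
tcp_rot: [-0.37, 0.627, 0.442, 0.525]
force: [-0.8, -0.0, -1.4]
opening: 41.8
gripper_force: 35.0
```

>>> arm_command(motion=[0, 0, -0.01, 0, 0, 0, 0.2, 0, 0, -0.015, 0, 0, 0, 0.2, 0, 0, -0.02, 0, 0, 0, 0.2, 0, 0, -0.02, 0, 0, 0, 0.2])

```text
time_s: 31.18
ee_pos: [560.0, 40.6, 39.1]
tcp_rot: [-0.37, 0.626, 0.441, 0.526]
force: [-2.7, -2.3, 12.5]
opening: 41.8
gripper_force: 35.0
```

>>> arm_command(motion=[0, 0, 0.015, 0, 0, 0, 0.6, 0, 0, 0.015, 0, 0, 0, 0.6, 0, 0, 0.015, 0, 0, 0, 0.6, -0.03, -0.1, 0.03, 0, 0, 0, 0.6, -0.1, -0.28, 0.05, 0, 0, 0, 0.6, -0.2, -0.56, 0.3, 0, 0, 0, 0.65, -0.3, -0.84, 0.7, 0, 0, 0, 0.65, -0.3, -0.84, 0.8, 0, 0, 0, 0.65])

```text
time_s: 32.17
ee_pos: [529.8, -46.3, 118.8]
tcp_rot: [-0.368, 0.627, 0.442, 0.525]
force: [-0.3, 0.6, -0.2]
opening: 61.6
gripper_force: 0.0
```

>>> arm_command(motion=[0.03, 0.08, 0.3, -0.18, 0.065, 0, 0.65, 0.06, 0.15, 0.6, -0.37, 0.13, 0, 0.65, 0.12, 0.3, 0.7, -0.55, 0.196, 0, 0.65, 0.12, 0.3, 0.7, -0.735, 0.262, 0, 0.65])

```text
time_s: 32.67
ee_pos: [542.0, -13.0, 188.0]
tcp_rot: [-0.217, 0.756, 0.534, 0.31]
force: [-0.8, -0.2, -0.9]
opening: 61.6
gripper_force: 0.0
```

>>> arm_command(motion=[0.04, 0.1, 0.1, -0.18, 0.065, 0, 0.65, 0.08, 0.2, 0.2, -0.37, 0.13, 0, 0.65, 0.12, 0.3, 0.3, -0.55, 0.196, 0, 0.65, 0.15, 0.45, 0.3, -0.735, 0.262, 0, 0.65])

```text
time_s: 33.17
ee_pos: [557.4, 31.5, 218.0]
tcp_rot: [-0.046, 0.815, 0.574, 0.068]
force: [-1.2, -0.6, -0.8]
opening: 61.7
gripper_force: 0.0
```

>>> arm_command(motion=[0.04, 0.1, -0.05, -0.18, 0.065, 0, 0.65, 0.08, 0.2, -0.1, -0.37, 0.13, 0, 0.65, 0.12, 0.3, -0.15, -0.55, 0.196, 0, 0.65, 0.15, 0.4, -0.2, -0.735, 0.262, 0, 0.65])

```text
time_s: 33.67
ee_pos: [572.1, 72.0, 196.9]
tcp_rot: [0.129, 0.796, 0.562, -0.182]
force: [-0.6, 0.8, 0.3]
opening: 62.2
gripper_force: 0.0
```

>>> arm_command(motion=[0.04, 0.1, -0.1, -0.18, 0.065, 0, 0.65, 0.08, 0.2, -0.3, -0.37, 0.13, 0, 0.65, 0.11, 0.35, -0.6, -0.55, 0.196, 0, 0.65, 0.11, 0.35, -0.6, -0.735, 0.262, 0, 0.65, 0.11, 0.35, -0.6, -0.735, 0.262, 0, 0.65, 0.11, 0.35, -0.6, -0.735, 0.262, 0, 0.65])

```text
time_s: 34.42
ee_pos: [583.1, 106.4, 137.5]
tcp_rot: [0.29, 0.706, 0.498, -0.411]
force: [-0.1, -0.2, 0.8]
opening: 62.2
gripper_force: 0.0
```

```bash
python3 st.py; cat > stand.py <<'E'
from h import *
im,d,K,M=shot("wrist"); P=cloud(d,K,M)
m=((P[...,2]>25)&(P[...,2]<95)&(abs(P[...,0]-557)<45)&(abs(P[...,1]-35)<45)).astype(np.uint8)
w=P[m>0]; print(len(w)); tp=w[abs(w[:,2]-80)<2.5]; print(len(tp),cv2.minAreaRect(tp[:,:2].astype(np.float32)))
E
python3 stand.py
```

```text
t 34.42 pos [583.1 106.4 137.5] cyaw -19.6 ydip 0.001 tilt -60.4 q [ 0.37  0.88  1.4  -0.72  1.68  0.95] open 62.2
5113
725 ((557.6257934570312, 36.360870361328125), (22.31905174255371, 41.4044303894043), 70.71234130859375)
```

>>> arm_command(motion=[0, 0, -0.3, 0, 0, 0, 0.65, 0, 0, -0.54, 0, 0, 0, 0.65, 0, 0, -0.54, 0, 0, 0, 0.65])

```text
time_s: 34.85
ee_pos: [582.5, 106.1, 82.4]
tcp_rot: [0.29, 0.705, 0.498, -0.413]
force: [0.1, -0.1, 0.3]
opening: 61.8
gripper_force: 0.0
```

>>> arm_command(motion=[-0.08, -0.25, -0.15, 0, 0, 0, 0.65, -0.17, -0.5, -0.3, 0, 0, 0, 0.65, -0.25, -0.7, -0.43, 0, 0, 0, 0.65, -0.29, -0.8, -0.495, 0, 0, 0, 0.65, -0.29, -0.8, -0.495, 0, 0, 0, 0.65, -0.29, -0.8, -0.495, 0, 0, 0, 0.2, -0.29, -0.8, -0.495, 0, 0, 0, 0.2, -0.29, -0.8, -0.495, 0, 0, 0, 0.2, -0.29, -0.8, -0.495, 0, 0, 0, 0.2])

```text
time_s: 35.98
ee_pos: [554.2, 27.0, 34.0]
tcp_rot: [0.291, 0.706, 0.498, -0.412]
force: [1.4, 2.1, 3.0]
opening: 41.9
gripper_force: 35.0
```

```bash
python3 st.py
```

```text
t 35.98 pos [554.2  27.   34. ] cyaw -19.6 ydip 0.001 tilt -60.6 q [ 0.28  0.96  1.58 -0.8   1.45  1.09] open 41.9
```

>>> arm_command(motion=[0, 0, 0.15, 0, 0, 0, 0.2, 0, 0, 0.35, 0.1, -0.036, 0, 0.2, 0, 0, 0.6, 0.28, -0.1, 0, 0.2, 0, 0, 0.7, 0.47, -0.168, 0, 0.2, 0, 0, 0.7, 0.66, -0.236, 0, 0.2, 0, 0, 0.7, 0.85, -0.304, 0, 0.2, 0, 0, 0.7, 0.9415, -0.337, 0, 0.2])

```text
time_s: 36.85
ee_pos: [553.8, 25.9, 105.4]
tcp_rot: [0.078, 0.81, 0.57, -0.108]
force: [0.4, -0.2, -2.2]
opening: 41.7
gripper_force: 35.0
```

>>> arm_command(motion=[0, 0.1, 0.1, 0.19, -0.067, 0, 0.2, 0, 0.2, 0.2, 0.38, -0.135, 0, 0.2, 0, 0.3, 0.2, 0.57, -0.202, 0, 0.2, 0, 0.3, 0.2, 0.76, -0.27, 0, 0.2, 0, 0.3, 0.2, 0.9415, -0.337, 0, 0.2])

```text
time_s: 37.48
ee_pos: [554.1, 56.6, 125.2]
tcp_rot: [-0.146, 0.79, 0.557, 0.211]
force: [-0.5, 0.3, -3.0]
opening: 42.0
gripper_force: 35.0
```

>>> arm_command(motion=[0.03, 0.15, 0, 0, 0, 0.13, 0.2, 0.06, 0.3, 0, 0, 0, 0.253, 0.2, 0.06, 0.3, 0, 0, 0, 0.253, 0.2])

```text
time_s: 37.85
ee_pos: [560.1, 87.1, 124.2]
tcp_rot: [-0.165, 0.731, 0.633, 0.193]
force: [-0.1, 0.5, -2.3]
opening: 41.5
gripper_force: 35.0
```

>>> arm_command(motion=[0, 0.45, 0, 0, 0, 0, 0.2, 0, 0.92, 0, 0, 0, 0, 0.2, 0, 0.92, -0.3, 0, 0, 0, 0.2, 0, 0.92, -0.57, 0, 0, 0, 0.2, 0, 0.92, -0.57, 0, 0, 0, 0.2, 0, 0.92, -0.57, 0, 0, 0, 0.2])

```text
time_s: 38.6
ee_pos: [560.2, 178.4, 67.8]
tcp_rot: [-0.165, 0.732, 0.632, 0.193]
force: [0.9, -0.2, -1.1]
opening: 41.7
gripper_force: 35.0
```

```bash
cat > held.py <<'E'
from h import *
import sys
px=float(sys.argv[1])
im,d,K,M=shot("wrist","held%d"%px); P=cloud(d,K,M)
A=np.deg2rad(-8.3); Rm=np.array([[np.cos(A),np.sin(A)],[-np.sin(A),np.cos(A)]])
L=(P[...,:2]-[559.1,173.2])@Rm.T
m=(P[...,2]>70)&(P[...,2]<105)&(abs(L[...,0]-px)<35)&(abs(L[...,1])<60)&(d>0)&(im.min(-1)>100)
n,l,s,c=cv2.connectedComponentsWithStats(m.astype(np.uint8)); m=l==(1+s[1:,4].argmax())
print(m.sum(),cv2.minAreaRect(L[m].astype(np.float32)),np.median(P[m][:,2]))
q=np.c_[L[m],np.ones(m.sum())]; print("plane",np.linalg.lstsq(q,P[m][:,2],rcond=None)[0].round(4))
E
python3 st.py; python3 held.py 0
```

```text
t 38.6 pos [560.2 178.4  67.8] cyaw -8.4 ydip 0.003 tilt 29.4 q [-0.04  0.63  1.92  0.84  0.71 -0.58] open 41.7
11362 ((-0.8151111602783203, 12.91122055053711), (50.28618621826172, 41.73919677734375), 89.69400787353516) 87.68586722924638
plane [ 3.3000e-03 -4.0000e-04  8.7687e+01]
```

>>> arm_command(motion=[0, 0.015, -0.15, 0, 0, 0, 0.2, 0, 0.015, -0.28, 0, 0, 0, 0.2, 0, 0.015, -0.38, 0, 0, 0, 0.2, 0, 0.015, -0.43, 0, 0, 0, 0.2, 0, 0.015, -0.45, 0, 0, 0, 0.2, 0, 0.015, -0.457, 0, 0, 0, 0.2])

```text
time_s: 39.4
ee_pos: [559.7, 180.2, 22.2]
tcp_rot: [-0.166, 0.731, 0.633, 0.193]
force: [-7.8, -7.7, 20.9]
opening: 42.0
gripper_force: 35.0
```

>>> arm_command(motion=[0, 0, 0.01, 0, 0, 0, 0.6, 0, 0, 0.01, 0, 0, 0, 0.6, 0, 0, 0.01, 0, 0, 0, 0.6, -0.01, -0.08, 0.14, 0, 0, 0, 0.6, -0.03, -0.24, 0.42, 0, 0, 0, 0.6, -0.06, -0.4, 0.7, 0, 0, 0, 0.65, -0.06, -0.4, 0.7, 0, 0, 0, 0.65])

```text
time_s: 40.28
ee_pos: [554.8, 138.9, 93.3]
tcp_rot: [-0.164, 0.732, 0.632, 0.194]
force: [-0.1, -0.8, -0.7]
opening: 61.9
gripper_force: 0.0
```

>>> arm_command(motion=[0, -0.3, 0.3, -0.22, 0.032, 0, 0.65, 0, -0.6, 0.5, -0.44, 0.064, 0, 0.65, 0, -0.95, 0.5, -0.66, 0.096, 0, 0.65, 0, -0.95, 0.5, -0.868, 0.128, 0, 0.65])

```text
time_s: 40.78
ee_pos: [554.5, 43.5, 141.7]
tcp_rot: [0.06, 0.754, 0.651, -0.068]
force: [-0.1, -0.9, 0.6]
opening: 62.2
gripper_force: 0.0
```

>>> arm_command(motion=[-0.06, -0.48, 0, 0, 0, 0.02, 0.65, -0.12, -0.95, 0, 0, 0, 0.042, 0.65])

```text
time_s: 41.02
ee_pos: [541.7, -49.3, 140.3]
tcp_rot: [0.059, 0.741, 0.666, -0.065]
force: [0.2, -0.3, 0.1]
opening: 61.7
gripper_force: 0.0
```

>>> arm_command(motion=[-0.06, -0.48, 0, 0, 0, 0, 0.65, -0.12, -0.95, 0, 0, 0, 0, 0.65])

```text
time_s: 41.28
ee_pos: [529.5, -145.9, 140.5]
tcp_rot: [0.058, 0.742, 0.664, -0.065]
force: [0.1, -0.1, 0.4]
opening: 61.9
gripper_force: 0.0
```

>>> arm_command(motion=[-0.06, -0.48, 0, 0, 0, 0, 0.65, -0.12, -0.95, 0, 0, 0, 0, 0.65, -0.12, -0.95, 0, 0, 0, 0, 0.65, -0.12, -0.95, 0, 0, 0, 0, 0.65])

```text
time_s: 41.78
ee_pos: [517.7, -239.3, 140.5]
tcp_rot: [0.058, 0.743, 0.664, -0.065]
force: [-0.0, 0.1, 0.4]
opening: 61.9
gripper_force: 0.0
```

```bash
python3 st.py; python3 - <<'E'
from h import *
im,d,K,M=shot("wrist","w9")
for s in stones(im,d,K,M): print(s)
im,d,K,M=shot("scene","s9")
E
```

```text
t 41.77 pos [ 517.7 -239.3  140.5] cyaw -6.4 ydip -0.000 tilt -10.0 q [-0.47  0.49  1.81 -0.23  0.79 -0.2 ] open 61.9
(517.9, -316.4, 79.9, 42.3, 83.2, np.float64(20.1), array([89., 81., 67.]))
(700.5, -336.1, 61.3, 16.5, 168.7, np.float64(19.6), array([93., 83., 69.]))
```

View pics/s9.png

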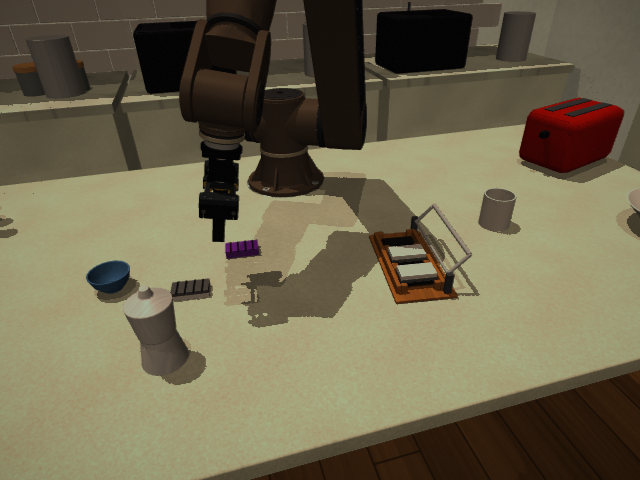

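Two stones are seated fine face up at (405,253) and (415,271). The third lies at (190,290), unmoved.

>>> arm_command(motion=[0, -0.34, -0.3, 0, 0, 0, 0.65, 0.01, -0.68, -0.6, 0, 0, 0, 0.65, 0.01, -0.68, -0.765, 0, 0, 0, 0.65, 0.01, -0.68, -0.765, 0, 0, 0, 0.65])

```text
time_s: 42.38
ee_pos: [518.6, -306.4, 63.5]
tcp_rot: [0.058, 0.742, 0.664, -0.066]
force: [0.5, 0.2, -0.5]
opening: 61.4
gripper_force: 0.0
```

>>> arm_command(motion=[0, -0.04, -0.25, 0, 0, 0, 0.65, 0, -0.08, -0.5, 0, 0, 0, 0.65, -0.01, -0.1, -0.59, 0, 0, 0, 0.65, -0.01, -0.1, -0.59, 0, 0, 0, 0.65, -0.01, -0.1, -0.59, 0, 0, 0, 0.2, -0.01, -0.1, -0.59, 0, 0, 0, 0.2, -0.01, -0.1, -0.59, 0, 0, 0, 0.2, -0.01, -0.1, -0.59, 0, 0, 0, 0.2])

```text
time_s: 43.38
ee_pos: [518.2, -317.9, 6.2]
tcp_rot: [0.059, 0.743, 0.664, -0.065]
force: [-0.7, 2.1, 5.7]
opening: 41.8
gripper_force: 35.0
```

```bash
python3 st.py
```

```text
t 43.38 pos [ 518.2 -317.9    6.2] cyaw -6.4 ydip 0.002 tilt -10.1 q [-0.59  0.72  1.82 -0.31  0.54 -0.22] open 41.8
```

>>> arm_command(motion=[0, 0, 0.15, 0, 0, 0, 0.2, 0, 0.1, 0.4, 0, 0, 0, 0.2, 0.05, 0.3, 0.7, 0, 0, 0, 0.2, 0.16, 0.7, 0.8, 0, 0, 0, 0.2])

```text
time_s: 43.88
ee_pos: [534.4, -248.3, 88.0]
tcp_rot: [0.06, 0.743, 0.663, -0.065]
force: [0.2, 0.9, -2.0]
opening: 41.8
gripper_force: 35.0
```

>>> arm_command(motion=[0.05, 0.33, 0, 0, 0, -0.1, 0.2, 0.1, 0.66, 0, 0, 0, -0.2, 0.2, 0.16, 1, 0, 0, 0, -0.296, 0.2])

```text
time_s: 44.25
ee_pos: [550.0, -146.8, 86.4]
tcp_rot: [0.051, 0.815, 0.572, -0.072]
force: [0.4, -0.4, -1.0]
opening: 41.6
gripper_force: 35.0
```

>>> arm_command(motion=[0.05, 0.33, 0, 0, 0, 0, 0.2, 0.1, 0.66, 0, 0, 0, 0, 0.2, 0.17, 1, 0, 0, 0, 0, 0.2, 0.17, 1, 0, 0, 0, 0, 0.2])

```text
time_s: 44.75
ee_pos: [567.3, -46.0, 86.2]
tcp_rot: [0.051, 0.814, 0.574, -0.071]
force: [-0.3, 0.2, -2.0]
opening: 41.9
gripper_force: 35.0
```

>>> arm_command(motion=[0, 0.08, 0, 0.18, -0.068, 0, 0.2, -0.02, 0.18, 0, 0.37, -0.136, 0, 0.2, -0.03, 0.3, 0, 0.56, -0.204, 0, 0.2, -0.03, 0.45, 0, 0.75, -0.272, 0, 0.2, -0.03, 0.45, 0, 0.94, -0.337, 0, 0.2])

```text
time_s: 45.38
ee_pos: [564.3, -3.2, 86.8]
tcp_rot: [-0.172, 0.779, 0.549, 0.248]
force: [0.5, -0.8, -1.8]
opening: 41.3
gripper_force: 35.0
```

>>> arm_command(motion=[-0.01, 0.08, 0, 0.18, -0.068, 0, 0.2, -0.02, 0.18, 0, 0.37, -0.136, 0, 0.2, -0.04, 0.3, 0, 0.56, -0.204, 0, 0.2, -0.04, 0.44, -0.05, 0.75, -0.272, 0, 0.2, -0.04, 0.44, -0.15, 0.943, -0.337, 0, 0.2, -0.04, 0.44, -0.15, 0.943, -0.337, 0, 0.2, -0.04, 0.44, -0.15, 0.943, -0.337, 0, 0.2])

```text
time_s: 46.25
ee_pos: [560.2, 40.6, 71.2]
tcp_rot: [-0.368, 0.628, 0.442, 0.525]
force: [0.1, -0.5, -1.4]
opening: 41.5
gripper_force: 35.0
```

```bash
python3 st.py
```

```text
t 46.25 pos [560.2  40.6  71.2] cyaw -19.8 ydip 0.001 tilt 79.7 q [-0.55  0.96  2.    1.34  1.43 -1.4 ] open 41.5
```

>>> arm_command(motion=[0, 0, -0.12, 0, 0, 0, 0.2, 0, 0, -0.22, 0, 0, 0, 0.2, 0, 0, -0.27, 0, 0, 0, 0.2, 0, 0, -0.29, 0, 0, 0, 0.2, 0, 0, -0.305, 0, 0, 0, 0.2, 0, 0, -0.315, 0, 0, 0, 0.2])

```text
time_s: 47.0
ee_pos: [559.9, 41.3, 41.4]
tcp_rot: [-0.371, 0.625, 0.44, 0.527]
force: [-4.1, -4.8, 19.8]
opening: 42.3
gripper_force: 35.0
```

>>> arm_command(motion=[0, 0, 0.012, 0, 0, 0, 0.2, 0, 0, 0.015, 0, 0, 0, 0.6, 0, 0, 0.015, 0, 0, 0, 0.6, 0, 0, 0.015, 0, 0, 0, 0.6, -0.03, -0.1, 0.03, 0, 0, 0, 0.6, -0.1, -0.28, 0.05, 0, 0, 0, 0.6, -0.2, -0.56, 0.3, 0, 0, 0, 0.65, -0.3, -0.84, 0.7, 0, 0, 0, 0.65, -0.3, -0.84, 0.78, 0, 0, 0, 0.65])

```text
time_s: 48.12
ee_pos: [529.8, -45.8, 118.7]
tcp_rot: [-0.368, 0.628, 0.441, 0.526]
force: [-0.4, 0.5, 0.2]
opening: 61.7
gripper_force: 0.0
```

>>> arm_command(motion=[0.03, 0.08, 0.3, -0.18, 0.065, 0, 0.65, 0.06, 0.15, 0.6, -0.37, 0.13, 0, 0.65, 0.12, 0.3, 0.7, -0.55, 0.196, 0, 0.65, 0.12, 0.3, 0.7, -0.735, 0.262, 0, 0.65])

```text
time_s: 48.62
ee_pos: [542.0, -12.6, 187.7]
tcp_rot: [-0.217, 0.757, 0.533, 0.311]
force: [-0.0, -0.1, -1.1]
opening: 62.0
gripper_force: 0.0
```

>>> arm_command(motion=[0.04, 0.1, 0.1, -0.18, 0.065, 0, 0.65, 0.08, 0.2, 0.2, -0.37, 0.13, 0, 0.65, 0.12, 0.3, 0.3, -0.55, 0.196, 0, 0.65, 0.15, 0.45, 0.3, -0.735, 0.262, 0, 0.65])

```text
time_s: 49.12
ee_pos: [557.4, 32.0, 217.7]
tcp_rot: [-0.045, 0.815, 0.574, 0.068]
force: [-1.4, -0.5, -0.7]
opening: 61.8
gripper_force: 0.0
```

>>> arm_command(motion=[0.04, 0.1, -0.05, -0.18, 0.065, 0, 0.65, 0.08, 0.2, -0.1, -0.37, 0.13, 0, 0.65, 0.12, 0.3, -0.15, -0.55, 0.196, 0, 0.65, 0.15, 0.4, -0.2, -0.735, 0.262, 0, 0.65])

```text
time_s: 49.62
ee_pos: [572.1, 72.5, 196.6]
tcp_rot: [0.13, 0.797, 0.562, -0.181]
force: [-0.0, -0.3, -0.4]
opening: 62.0
gripper_force: 0.0
```

>>> arm_command(motion=[0.04, 0.1, -0.1, -0.18, 0.065, 0, 0.65, 0.08, 0.2, -0.3, -0.37, 0.13, 0, 0.65, 0.11, 0.35, -0.6, -0.55, 0.196, 0, 0.65, 0.11, 0.35, -0.6, -0.735, 0.262, 0, 0.65, 0.11, 0.35, -0.6, -0.735, 0.262, 0, 0.65, 0.11, 0.35, -0.6, -0.735, 0.262, 0, 0.65])

```text
time_s: 50.38
ee_pos: [583.1, 106.9, 137.2]
tcp_rot: [0.291, 0.707, 0.498, -0.41]
force: [0.2, 0.1, 0.4]
opening: 61.8
gripper_force: 0.0
```

```bash
python3 st.py; python3 stand.py
```

```text
t 50.38 pos [583.1 106.9 137.2] cyaw -19.6 ydip 0.002 tilt -60.3 q [ 0.37  0.88  1.4  -0.72  1.68  0.96] open 61.8
5147
725 ((558.017822265625, 38.45452880859375), (20.255956649780273, 41.86162185668945), 70.09185791015625)
```

>>> arm_command(motion=[0, 0, -0.3, 0, 0, 0, 0.65, 0, 0, -0.54, 0, 0, 0, 0.65, 0, 0, -0.54, 0, 0, 0, 0.65])

```text
time_s: 50.8
ee_pos: [582.6, 106.6, 82.2]
tcp_rot: [0.291, 0.706, 0.498, -0.412]
force: [0.9, -0.3, 0.2]
opening: 61.7
gripper_force: 0.0
```

>>> arm_command(motion=[-0.08, -0.25, -0.15, 0, 0, 0, 0.65, -0.17, -0.5, -0.3, 0, 0, 0, 0.65, -0.25, -0.7, -0.43, 0, 0, 0, 0.65, -0.285, -0.785, -0.49, 0, 0, 0, 0.65, -0.285, -0.785, -0.49, 0, 0, 0, 0.65, -0.285, -0.785, -0.49, 0, 0, 0, 0.2, -0.285, -0.785, -0.49, 0, 0, 0, 0.2, -0.285, -0.785, -0.49, 0, 0, 0, 0.2, -0.285, -0.785, -0.49, 0, 0, 0, 0.2])

```text
time_s: 51.92
ee_pos: [554.7, 28.9, 34.3]
tcp_rot: [0.292, 0.706, 0.498, -0.411]
force: [0.9, 1.8, 2.4]
opening: 41.5
gripper_force: 35.0
```

```bash
python3 st.py
```

```text
t 51.92 pos [554.7  28.9  34.3] cyaw -19.5 ydip 0.002 tilt -60.5 q [ 0.28  0.96  1.58 -0.79  1.45  1.09] open 41.5
```

>>> arm_command(motion=[0, 0, 0.15, 0, 0, 0, 0.2, 0, 0, 0.35, 0.1, -0.036, 0, 0.2, 0, 0, 0.6, 0.28, -0.1, 0, 0.2, 0, 0, 0.7, 0.47, -0.168, 0, 0.2, 0, 0, 0.7, 0.66, -0.236, 0, 0.2, 0, 0, 0.7, 0.85, -0.304, 0, 0.2, 0, 0, 0.7, 0.9415, -0.337, 0, 0.2])

```text
time_s: 52.8
ee_pos: [554.4, 27.9, 105.8]
tcp_rot: [0.079, 0.811, 0.57, -0.107]
force: [-0.0, 0.1, -1.7]
opening: 41.5
gripper_force: 35.0
```

>>> arm_command(motion=[0, 0.1, 0.1, 0.19, -0.067, 0, 0.2, 0, 0.2, 0.2, 0.38, -0.135, 0, 0.2, 0, 0.3, 0.2, 0.57, -0.202, 0, 0.2, 0, 0.3, 0.2, 0.76, -0.27, 0, 0.2, 0, 0.3, 0.2, 0.9415, -0.337, 0, 0.2])

```text
time_s: 53.42
ee_pos: [554.7, 58.6, 125.5]
tcp_rot: [-0.145, 0.79, 0.556, 0.212]
force: [0.3, 0.3, -1.3]
opening: 41.8
gripper_force: 35.0
```

>>> arm_command(motion=[-0.17, 0.22, 0, 0, 0, 0.13, 0.2, -0.34, 0.45, 0, 0, 0, 0.253, 0.2, -0.34, 0.45, 0, 0, 0, 0.253, 0.2])

```text
time_s: 53.8
ee_pos: [519.8, 104.4, 124.7]
tcp_rot: [-0.165, 0.731, 0.633, 0.193]
force: [0.7, 0.2, -2.2]
opening: 42.0
gripper_force: 35.0
```

>>> arm_command(motion=[-0.17, 0.43, 0, 0, 0, 0, 0.2, -0.34, 0.86, 0, 0, 0, 0, 0.2, -0.34, 0.86, -0.3, 0, 0, 0, 0.2, -0.34, 0.86, -0.57, 0, 0, 0, 0.2, -0.34, 0.86, -0.57, 0, 0, 0, 0.2, -0.34, 0.86, -0.57, 0, 0, 0, 0.2])

```text
time_s: 54.55
ee_pos: [487.1, 189.4, 67.9]
tcp_rot: [-0.165, 0.732, 0.632, 0.194]
force: [0.1, -1.0, -1.3]
opening: 41.7
gripper_force: 35.0
```

```bash
python3 st.py; python3 held.py -75
```

```text
t 54.55 pos [487.1 189.4  67.9] cyaw -8.5 ydip 0.004 tilt 29.5 q [-0.02  0.57  2.1   0.97  0.63 -0.72] open 41.7
11129 ((-74.84185028076172, 13.306763648986816), (50.28783416748047, 41.31124496459961), 89.88726806640625) 87.15112778168199
plane [ 3.80000e-03 -4.00000e-04  8.74453e+01]
```

>>> arm_command(motion=[0, 0.015, -0.15, 0, 0, 0, 0.2, 0, 0.015, -0.28, 0, 0, 0, 0.2, 0, 0.015, -0.38, 0, 0, 0, 0.2, 0, 0.015, -0.43, 0, 0, 0, 0.2, 0, 0.015, -0.45, 0, 0, 0, 0.2, 0, 0.015, -0.455, 0, 0, 0, 0.2])

```text
time_s: 55.35
ee_pos: [486.8, 191.1, 22.9]
tcp_rot: [-0.165, 0.732, 0.632, 0.194]
force: [-4.7, -7.4, 16.5]
opening: 41.8
gripper_force: 35.0
```

>>> arm_command(motion=[0, 0, 0.01, 0, 0, 0, 0.6, 0, 0, 0.01, 0, 0, 0, 0.6, 0, 0, 0.01, 0, 0, 0, 0.6, -0.01, -0.08, 0.14, 0, 0, 0, 0.6, -0.03, -0.24, 0.42, 0, 0, 0, 0.6, -0.06, -0.4, 0.7, 0, 0, 0, 0.65, -0.06, -0.6, 1, 0, 0, 0, 0.65, -0.06, -0.6, 1, 0, 0, 0, 0.65])

```text
time_s: 56.35
ee_pos: [481.4, 130.3, 123.0]
tcp_rot: [-0.164, 0.732, 0.632, 0.195]
force: [0.6, -0.3, -0.0]
opening: 62.0
gripper_force: 0.0
```

>>> arm_command(motion=[0.15, -0.1, 0.2, -0.22, 0.032, 0, 0.4, 0.4, -0.2, 0.5, -0.44, 0.064, 0, 0.4, 0.7, -0.2, 0.8, -0.645, 0.095, 0, 0.4, 0.7, -0.2, 0.8, -0.645, 0.095, 0, 0.4, 0.7, -0.2, 0.8, -0.645, 0.095, 0, 0.4])

```text
time_s: 56.98
ee_pos: [549.1, 112.5, 199.6]
tcp_rot: [-0.002, 0.756, 0.655, 0.001]
force: [0.1, -0.6, -0.7]
opening: 37.9
gripper_force: 0.0
```

```bash
python3 st.py; python3 - <<'E'
from h import *
im,d,K,M=shot("wrist","w10"); P=cloud(d,K,M)
A=np.deg2rad(-8.3); Rm=np.array([[np.cos(A),np.sin(A)],[-np.sin(A),np.cos(A)]])
L=(P[...,:2]-[559.1,173.2])@Rm.T
for px in(-75,0,75):
    m=(P[...,2]>38)&(P[...,2]<52)&(abs(L[...,0]-px)<35)&(abs(L[...,1])<60)&(d>0)
    if m.sum()>50:
        q=np.c_[L[m],np.ones(m.sum())]; print(px,m.sum(),cv2.minAreaRect(L[m].astype(np.float32)),np.percentile(P[m][:,2],[2,50,98]).round(1),np.linalg.lstsq(q,P[m][:,2],rcond=None)[0].round(4),im[m].mean(0).round())
m=(P[...,2]>62)&(P[...,2]<130)&(L[...,1]>40)&(abs(L[...,0])<125); print("keeper",np.percentile(L[m][:,1],[50,98]),np.percentile(P[m][:,2],[50,98]))
E
```

```text
t 56.98 pos [549.1 112.5 199.6] cyaw -8.2 ydip -0.001 tilt 0.2 q [0.08 0.42 1.74 0.   0.99 0.22] open 37.9
-75 5463 ((-74.97891998291016, 9.30392074584961), (97.9895248413086, 69.27894592285156), 89.99093627929688) [40.5 42.2 51.5] [-3.90000e-03  3.45000e-02  4.21287e+01] [160. 146. 120.]
0 5351 ((0.0720062255859375, 9.4207763671875), (68.82131958007812, 98.06143188476562), 0.17538397014141083) [40.6 42.2 51.4] [-4.70000e-03  3.25000e-02  4.24321e+01] [167. 149. 123.]
75 5412 ((75.196044921875, 8.6407470703125), (69.69645690917969, 98.03662109375), 0.12140943109989166) [40.4 42.2 51.4] [6.60000e-03 2.53000e-02 4.18838e+01] [177. 158. 131.]
keeper [91.56029487 93.28040295] [94.16008221 98.22255752]
```

View pics/w10.png

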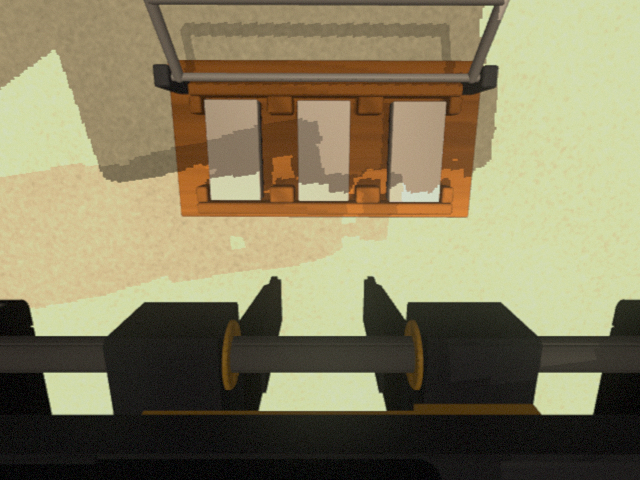

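All three stones lie flat, fine face up and square in their pockets (image columns 235, 323 and 417), with every top at z 42. Now for the keeper.

>>> arm_command(motion=[0.03, 0.2, 0, 0, 0, 0.22, 0.45, 0.06, 0.4, 0, 0, 0, 0.44, 0.45, 0.12, 0.78, 0, 0, 0, 0.66, 0.45, 0.12, 0.78, 0, 0, 0, 0.88, 0.45, 0.12, 0.78, 0, 0, 0, 1, 0.45])

```text
time_s: 57.65
ee_pos: [561.2, 188.9, 199.7]
tcp_rot: [-0.002, 0.447, 0.895, 0.002]
force: [0.2, -0.2, -0.0]
opening: 43.0
gripper_force: 0.0
```

>>> arm_command(motion=[0.03, 0.2, 0, 0, 0, 0.22, 0.45, 0.06, 0.4, 0, 0, 0, 0.44, 0.45, 0.12, 0.78, -0.3, 0, 0, 0.66, 0.45, 0.12, 0.78, -0.3, 0, 0, 0.88, 0.45, 0.12, 0.78, -0.3, 0, 0, 1, 0.45, 0.12, 0.78, -0.3, 0, 0, 1, 0.45])

```text
time_s: 58.4
ee_pos: [573.6, 266.4, 170.1]
tcp_rot: [-0.003, 0.073, 0.997, 0.002]
force: [0.1, 0.1, 0.9]
opening: 42.9
gripper_force: 0.0
```

```bash
python3 st.py; python3 - <<'E'
from h import *
for n in("wrist","top"):
    im,d,K,M=shot(n); P=cloud(d,K,M)
    A=np.deg2rad(-8.3); Rm=np.array([[np.cos(A),np.sin(A)],[-np.sin(A),np.cos(A)]])
    L=(P[...,:2]-[559.1,173.2])@Rm.T
    m=(P[...,2]>88)&(P[...,2]<105)&(L[...,1]>80)&(L[...,1]<115)&(abs(L[...,0])<100)
    if m.any(): print(n,m.sum(),np.percentile(L[m][:,1],[5,50,95]).round(1),np.percentile(P[m][:,2],[50,90]).round(1))
E
```

```text
t 58.4 pos [573.6 266.4 170.1] cyaw 81.6 ydip 0.003 tilt 0.3 q [ 0.33  0.55  1.59  0.01  1.01 -1.1 ] open 42.9
wrist 4040 [ 92.5  96.8 101.4] [98.  99.2]
top 19 [88.8 92.6 97.5] [ 97.4 101.5]
```

>>> arm_command(motion=[0, 0.025, -0.4, 0, 0, 0, 0.45, 0, 0.025, -0.7, 0, 0, 0, 0.45, 0, 0.025, -0.825, 0, 0, 0, 0.45, 0, 0.025, -0.825, 0, 0, 0, 0.45, 0, 0.025, -0.825, 0, 0, 0, 0, 0, 0.025, -0.825, 0, 0, 0, 0, 0, 0.025, -0.825, 0, 0, 0, 0, 0, 0.025, -0.825, 0, 0, 0, 0], grip_force=12)

```text
time_s: 59.5
ee_pos: [574.5, 269.6, 89.3]
tcp_rot: [-0.001, 0.073, 0.997, 0.001]
force: [-0.4, -0.1, 1.0]
opening: 9.5
gripper_force: 12.0
```

>>> arm_command(motion=[-0.01, -0.06, 0.05, 0, 0, 0, 0, -0.02, -0.135, 0.1, 0, 0, 0, 0, -0.03, -0.22, 0.135, 0, 0, 0, 0, -0.045, -0.305, 0.155, 0, 0, 0, 0, -0.06, -0.39, 0.165, 0, 0, 0, 0, -0.07, -0.48, 0.16, 0, 0, 0, 0, -0.08, -0.57, 0.145, 0, 0, 0, 0, -0.095, -0.65, 0.115, 0, 0, 0, 0, -0.105, -0.73, 0.07, 0, 0, 0, 0, -0.115, -0.8, 0.015, 0, 0, 0, 0, -0.125, -0.865, -0.045, 0, 0, 0, 0, -0.135, -0.915, -0.12, 0, 0, 0, 0, -0.14, -0.955, -0.2, 0, 0, 0, 0, -0.145, -0.985, -0.285, 0, 0, 0, 0, -0.145, -0.995, -0.34, 0, 0, 0, 0, -0.145, -0.995, -0.34, 0, 0, 0, 0])

```text
time_s: 61.5
ee_pos: [559.8, 170.1, 54.4]
tcp_rot: [-0.001, 0.073, 0.997, 0.001]
force: [0.2, 2.5, -1.8]
opening: 9.2
gripper_force: 12.0
```

```bash
python3 st.py
```

```text
t 61.5 pos [559.8 170.1  54.4] cyaw 81.7 ydip 0.002 tilt 0.2 q [ 0.18  0.64  1.8   0.    0.7  -1.25] open 9.2
```

>>> arm_command(motion=[0, 0, 0, 0, 0, 0, 0.35, 0, 0, 0, 0, 0, 0, 0.35, 0, 0, 0.15, 0, 0, 0, 0.35, 0, 0, 0.4, 0, 0, 0, 0.35, -0.01, -0.02, 0.4, 0, 0, 0, 0, -0.01, -0.02, 0.4, 0, 0, 0, 0, -0.01, -0.02, 0.4, 0, 0, 0, 0, -0.01, -0.02, 0.4, 0, 0, 0, 0])

```text
time_s: 62.5
ee_pos: [558.7, 168.1, 94.5]
tcp_rot: [-0.001, 0.073, 0.997, 0.001]
force: [0.1, -1.1, 0.2]
opening: 1.6
gripper_force: 0.0
```

>>> arm_command(motion=[0, 0, -0.2, 0, 0, 0, 0, 0, 0, -0.28, 0, 0, 0, 0, 0, 0, -0.32, 0, 0, 0, 0, 0, 0, -0.35, 0, 0, 0, 0, 0, 0, -0.37, 0, 0, 0, 0, 0, 0, -0.385, 0, 0, 0, 0, 0, 0, -0.395, 0, 0, 0, 0])

```text
time_s: 63.38
ee_pos: [559.1, 168.1, 55.7]
tcp_rot: [-0.001, 0.073, 0.997, 0.001]
force: [0.5, -1.2, 1.7]
opening: 0.2
gripper_force: 0.7
```

>>> arm_command(motion=[0, 0, -0.005, 0, 0, 0, 0, 0, 0, -0.01, 0, 0, 0, 0, 0, 0, -0.013, 0, 0, 0, 0, 0, 0, -0.013, 0, 0, 0, 0])

```text
time_s: 63.88
ee_pos: [559.1, 168.1, 55.1]
tcp_rot: [-0.001, 0.073, 0.997, 0.002]
force: [-1.7, -1.4, 10.0]
opening: 0.6
gripper_force: 5.0
```

>>> arm_command(motion=[0, 0, 0.3, 0, 0, 0, 0, 0, -0.3, 0.7, 0, 0, 0, 0, 0, -0.8, 1, 0, 0, 0, 0, 0, -0.8, 1, 0, 0, 0, 0, 0, -0.8, 1, 0, 0, 0, 0])

```text
time_s: 64.5
ee_pos: [558.7, 88.4, 153.9]
tcp_rot: [-0.001, 0.073, 0.997, 0.002]
force: [-0.1, 1.4, -0.5]
opening: 0.5
gripper_force: 0.0
```

>>> arm_command(motion=[0, -0.3, 0.5, 0, 0, 0, 0, 0, -0.8, 1, 0, 0, 0, 0, 0, -0.8, 1, 0, 0, 0, 0, 0, -0.8, 1, 0, 0, 0, 0])

```text
time_s: 65.0
ee_pos: [558.7, 8.9, 253.1]
tcp_rot: [-0.002, 0.073, 0.997, 0.002]
force: [-0.9, 0.1, 1.0]
opening: 0.5
gripper_force: 0.0
```

```bash
python3 st.py; python3 - <<'E'
from h import *
im,d,K,M=shot("wrist","w11"); P=cloud(d,K,M)
A=np.deg2rad(-8.3); Rm=np.array([[np.cos(A),np.sin(A)],[-np.sin(A),np.cos(A)]])
L=(P[...,:2]-[559.1,173.2])@Rm.T
for x in(-90,-37,37,90):
    m=(P[...,2]>46)&(abs(L[...,0]-x)<8)&(abs(L[...,1])<30)&(P[...,2]<90)
    print("bar",x,m.sum(),L[m][:,1].mean().round(1),np.percentile(P[m][:,2],[50,90]).round(1))
for px in(-75,0,75):
    m=(P[...,2]>38)&(P[...,2]<46)&(abs(L[...,0]-px)<35)&(abs(L[...,1])<46)&(d>0)
    print(px,m.sum(),cv2.minAreaRect(L[m].astype(np.float32)),np.percentile(P[m][:,2],[2,50,98]).round(1))
shot("scene","s11")
E
```

```text
t 65.0 pos [558.7   8.9 253.1] cyaw 81.7 ydip 0.003 tilt 0.2 q [-0.1   0.36  1.67  0.    1.11 -1.53] open 0.5
bar -90 236 -5.6 [54.1 55.4]
bar -37 207 -5.7 [54.3 55.7]
bar 37 175 -5.6 [54.3 55.8]
bar 90 161 -5.7 [54.2 55.7]
-75 3550 ((-75.52098083496094, 0.5611534118652344), (80.92903900146484, 41.453941345214844), 89.95777893066406) [40.3 42.2 43.8]
0 3144 ((-1.4162101745605469, 0.18254852294921875), (80.77819061279297, 42.13532257080078), 89.94925689697266) [40.  42.2 43.8]
75 2714 ((74.49656677246094, -0.2636146545410156), (42.71964645385742, 80.43196105957031), 0.1612963229417801) [39.8 42.2 43.8]
```

View pics/s11.png

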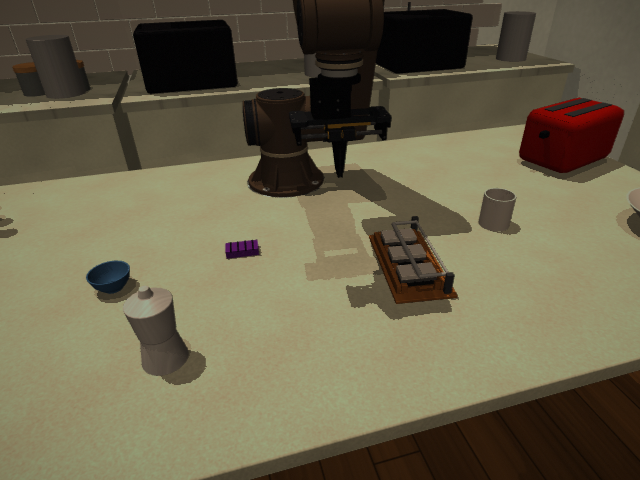

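The keeper is level on its stop (bar top at z 55) over three seated stones around (408,252). The pot, mug, bowl and decoy have not moved.

```bash
python3 -c "
from rig import r
print(r.finish_job())"
```

```text
the job is handed in; nothing more can be done
None
```

The job is handed in: all three stones lie flat with their fine faces up in their pockets, the keeper is down on its stop over them, and the pot, mug and bowl are where they stood; no verdict came back.

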